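Stack scrubbed stool slats to dry on spacer sticks

ROBOT

A 6-joint arm with a two-finger parallel gripper is mounted at the origin on the work surface. World frame = base frame: x ahead of the robot, y to its left, z up, the work surface at z = 0. Lengths are in m, angles in degrees, forces in N, time in s.
With the tool pointing down it reaches from about 0.35 to 0.775 m from the base axis. Payload 5.5 kg.
Tool frame: the origin (TCP) lies on the mounting face of the last link; the fingertips stand 173 mm ahead of it and the grasp point (between the pads) lies 155 mm ahead of it; z points along the fingers, y is the line along which they close (so a half turn about z gives the same grasp; the last joint's range is limited). The gripper opens to 85 mm and grips with 20 to 120 N. Pads are 22 mm wide; open, the fingers measure 114 mm over their backs; the gripper's body (76 mm by 85 mm) begins 54 mm behind the grasp point. The pads swing forward as they close: fully open they stand 13 mm farther back than shut.
Start: joints at [-79.962, 17.945, 2.641, 74.691, 0, 82.002], TCP at [0.178, -0.547, 0.405] pointing down, gripper open.
Joint ranges: [-158.12, 158.12], [-49.38, 96.58], [-58.88, 72.47], [-126.05, 133.96], [-84.25, 85.87], [-180, 180]. Speed limits (degrees/s): [147.25, 147.25, 180, 180, 180, 180].

INTERFACE

Orientations are given as a 3x3 rotation matrix whose columns are the frame's x, y, z axes.
In Python, from workcell import read_state, get_image, close_job gives the robot as it stands.
- The arm moves only by the tool carry_out, never from a script. Its argument "increments" is a list of rows, each a list of 7 numbers: the shift along the tool's x, y, z in units of 10 cm (1.0 is 10 cm), then the turn, a rotation vector about the tool's x, y, z in units of pi/4 rad (1.0 is pi/4 rad), then the opening, from -1 (shut) to 1 (fully open). A call has 1 to 8 rows; each row is the pose to reach, as a shift and turn from the pose commanded when the call began, along the tool's axes at that moment; what a row does not reach only later rows make up. A row lasts 1/12 s, in which the tool goes at most 41.7 mm and 7.16 degrees, less where a joint would pass 70% of its speed; a pose out of reach is approached as far as the arm can. A call with a number of a shift or a turn outside -1 to 1 is refused whole. A call with a gripper value outside its range is refused whole. The fingers move at their own pace and stop on an object; "squeeze" is the grip in N (left out, the last holds). Time passes only in rows, so rows that repeat a pose let the fingers close. It gives the time, the measured TCP pose, the force, the opening and the grip force at its end, in the units of the state.
- read_state(): the state, without advancing time (a new reading comes with each control period).
- get_image(name): name is "scene" or "side" or "wrist"; returns a dict with "img" (420x560x3 uint8, red, green, blue), "vertical_fov" (degrees; the focal length in pixels is half the picture's height over the tangent of half this angle, whatever the lens; pixels are square), "cx", "cy" (the principal point, pixels), "k1" (the pictures are not rectified: a ray, as slopes to the right and down, at radius r is drawn at 1 + k1 r^2 times it, then the intrinsics apply), "eye" and "attitude" of the camera in the world; the wrist camera has in their place "T_tool_cam" (4x4, takes a point from camera to tool coordinates, whose origin is the TCP and whose axes are the flange's). Camera axes: x right, y down, z forward; pixel columns grow to the right and rows downward; lengths in m; the calibration is good to about 2 mm. A picture is of the moment at which its call begins: read the wrist's pose just before it. There is no depth.
- close_job(): hands the job in; it is judged then, once.
The state is a dict: "time": time; "joints": joint angles; "qvel": joint speeds; "joint_torque": joint torques, N m; "position": TCP position; "ee_rot": TCP orientation; "force": force on the tool from outside, world axes, zero at the start; "ft_torque": the same for the moment, N m; "width": finger opening in m; "finger_force": force on a finger pad.
Only numpy, scipy, OpenCV 4.12 (cv2) and the standard library are available. Lean on these libraries where they do the work, as an engineer would, in place of code of your own. Each camera call takes 0.05 s, during which the arm holds its last target. There are 200 camera calls.

TASK

Stack the scrubbed stool slats to dry: lay the loose long slat on the free ends of the two bearers, beside the slat already there, parallel to it with ends level and a gap of about 35 mm between them. Then lay one spacer stick across both slats directly above each bearer, lay the short slat centred on the sticks, parallel to the slats below and midway between them, and set the half brick lengthwise on the middle of the short slat to keep it flat. Do not shift the bearers or the slat already laid, and leave the scrubbing brush and the tin where they are.

Things in the scene. Friction and masses are not known exactly. Their poses are not given: they have to be found in the camera images.
- laid_slat: the slat that is already laid: bare light wooden slat, 280 long, 50 wide, 18 thick, small screw holes at both ends. Origin at the centre of its underside, x along its length, y across it, z up. It lies across the bearers, 25 above the table, over one end of each; their free ends stick out on its +y side, their middles 42.5 from its centre line. Sizes in mm.
- bearer_1: wooden bearer lying flat on the table under the laid slat, 165 long, 35 wide, 25 high. Origin at the centre of its underside, x along its length (at right angles to the laid slat, pointing to the free end). The bearers lie 170 apart, 85 either side of the middle of the laid slat. Sizes in mm.
- bearer_2: the other bearer, the same in size and axes. Sizes in mm.
- long_slat: loose slat flat on the table, as long as the laid one: bare light wooden slat, 280 long, 50 wide, 18 thick, small screw holes at both ends. Origin at the centre of its underside, x along its length, y across it, z up. Sizes in mm.
- short_slat: loose shorter slat flat on the table: bare light wooden slat, 210 long, 50 wide, 18 thick, small screw holes at both ends. Origin at the centre of its underside, x along its length, y across it, z up. Sizes in mm.
- stick_1: spacer stick, light wood, 150 long, 15 wide, 15 high, lying on the table. Origin at the centre of its underside, x along its length. The two sticks are alike. Sizes in mm.
- stick_2: the other spacer stick, the same. Sizes in mm.
- half_brick: half of a slim red clay brick, 105 long, 52 wide, 52 high, about 0.5 kg, lying on the table. Origin at the centre of its underside, x along its length. Sizes in mm.
- scrub_brush: bystander: wooden scrubbing brush lying bristles down, 140 by 50, 43 high, near the long slat. Origin at the centre of its underside. Sizes in mm.
- wax_tin: bystander: small round tin, 59 across, 40 high, off one end of the short slat. Origin at the centre of its underside. Sizes in mm.

How it is judged:
By the outcome, as a careful person would: the job done as asked, in the order asked, and still so for the second after the job is handed in, with the robot touching nothing.
It also fails if it takes over 136 s, if anything falls off the work surface, if the arm or the gripper's body presses on something with over 40 N, if the wrist force passes 120 N, or if a joint passes its speed limit or range.

## Working session

There is one attempt and no reset: what is moved stays moved. The work goes in short steps, Python scripts to look and compute and a tool call to move; the robot and the scene stay as the last step left them, time stands still between calls to the robot, and variables do not carry over. Pictures are saved under pics/ and viewed, at most 14 in all, crops included, and the job is handed in when it is done.

Besides the shell and the picture viewer there is one more tool, called after "Request:" as name(argument=value, ...), one argument or row to a line, values as JSON. carry_out: Moves the arm, as the interface text tells. Shifts and turns lie within -1 to 1; 1 stands for 10 cm of shift or pi/4 rad of turn. Its arguments: {"type":"object","properties":{"increments":{"type":"array"},"squeeze":{"type":"number"}},"required":["increments"]}

```bash
mkdir -p pics; ls
cat > h.py <<'E'
import numpy as np, cv2
from workcell import read_state, get_image
def snap(name):
    s=read_state(); d=get_image(name)
    im=np.asarray(d['img']); f=im.shape[0]/2/np.tan(np.radians(d['vertical_fov'])/2)
    if name=='wrist':
        T=np.eye(4); T[:3,:3]=s['ee_rot']; T[:3,3]=s['position']; T=T@np.array(d['T_tool_cam']); R,e=T[:3,:3],T[:3,3]
    else: R,e=np.array(d['attitude']),np.array(d['eye'])
    return dict(im=im,f=f,c=np.array([d['cx'],d['cy']]),k=d['k1'],R=R,e=e)
def rays(c,uv):
    q=(np.atleast_2d(uv).astype(float)-c['c'])/c['f']; p=q.copy()
    for _ in range(20): p=q/(1+c['k']*(p**2).sum(1,keepdims=True))
    return np.c_[p,np.ones(len(p))]@c['R'].T
def onplane(c,uv,z):
    d=rays(c,uv); return c['e']+d*((z-c['e'][2])/d[:,2])[:,None]
def tri(c1,u1,c2,u2):
    out=[]
    for a,b in zip(rays(c1,u1),rays(c2,u2)):
        a=a/np.linalg.norm(a);b=b/np.linalg.norm(b)
        t=np.linalg.lstsq(np.c_[a,-b],c2['e']-c1['e'],rcond=None)[0]
        p,q=c1['e']+t[0]*a,c2['e']+t[1]*b; out.append(np.r_[(p+q)/2,np.linalg.norm(p-q)])
    return np.array(out)
def proj(c,P):
    p=(np.atleast_2d(P)-c['e'])@c['R']; p=p[:,:2]/p[:,2:]
    return p*(1+c['k']*(p**2).sum(1,keepdims=True))*c['f']+c['c']
def save(c,n): cv2.imwrite(f'pics/{n}.png',cv2.cvtColor(c['im'],cv2.COLOR_RGB2BGR))
E
python3 - <<'E'
from h import *
import pickle
for n in ['scene','side','wrist']:
    c=snap(n); save(c,n+'0'); pickle.dump(c,open(n+'0.pkl','wb')); print(n,c['f'],c['c'],c['k'],c['e'].round(3),c['R'].round(2).tolist())
print(read_state())
E
```

```text
pics
scene 414.90466038402127 [280.42576477 207.43830079] -0.05111666875611853 [1.115 0.157 0.668] [[-0.2, 0.71, -0.68], [0.98, 0.14, -0.15], [-0.01, -0.69, -0.72]]
side 529.368470611526 [279.83070401 209.25864544] 0.02419334756182124 [0.065 0.683 0.586] [[-0.8, -0.33, 0.5], [-0.6, 0.43, -0.67], [0.01, -0.84, -0.54]]
wrist 372.8824061032233 [280.57234144 208.3699575 ] -0.04092422993731297 [ 0.254 -0.521  0.372] [[0.31, -0.9, -0.3], [-0.95, -0.29, -0.1], [-0.0, 0.31, -0.95]]
{'time': 0.15, 'joints': array([-7.99628520e+01,  1.79834674e+01,  2.59154178e+00,  7.46899099e+01,
       -1.26880611e-03,  8.20005951e+01]), 'qvel': array([ 0.01058938, -0.14887458,  0.16085165, -0.03376823,  0.08363479,
       -0.02839064]), 'joint_torque': array([ 1.85151330e-03, -4.81065130e+01,  2.98815233e+01,  1.39111915e-02,
       -1.26271871e-04,  8.61995147e-06]), 'position': array([ 0.17798919, -0.54661597,  0.40398548]), 'ee_rot': array([[ 9.50859198e-01,  3.09623500e-01, -2.70739238e-04],
       [ 3.09623567e-01, -9.50858180e-01,  1.40257859e-03],
       [ 1.76836673e-04, -1.41748200e-03, -9.99998980e-01]]), 'force': array([0.12547145, 0.01352394, 0.56421995]), 'ft_torque': array([-0.0016562 ,  0.02190152,  0.01066701]), 'finger_force': 0.0, 'width': 0.08552102127197425}
```

View pics/scene0.png

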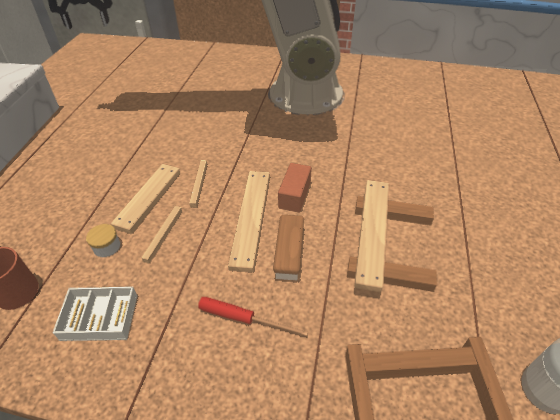

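View pics/side0.png

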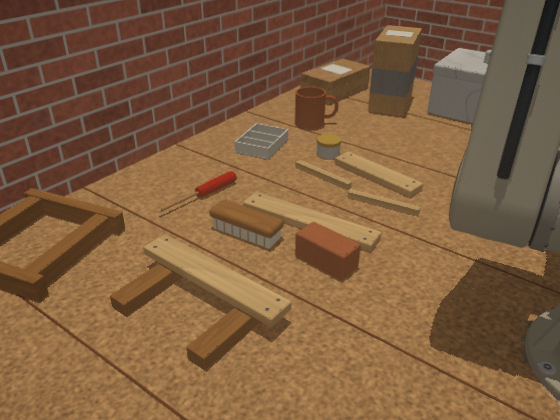

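View pics/wrist0.png

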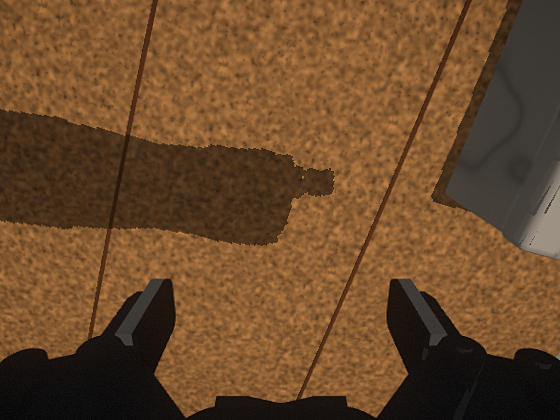

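The scene view shows the laid slat at (373,235) on bearers with free ends to the right at (430,213) and (432,278). The long slat is at (250,220), the brush at (289,247), the brick at (295,187), the short slat at (147,197), the sticks at (198,183) and (162,234), and the tin at (103,240). The side view shows the same objects. The wrist view shows only bare table.

```bash
cat > seg.py <<'E'
from h import *
def lightmask(im):
    hsv=cv2.cvtColor(im,cv2.COLOR_RGB2HSV).astype(int); r,g,b=[im[...,i].astype(int) for i in range(3)]
    return ((g>0.74*r)&(r>110)&(b<0.8*r)&(b>0.3*r)).astype(np.uint8)*255
E
python3 - <<'E'
from seg import *
import pickle
out=[]
for n in ['scene0','side0']:
    c=pickle.load(open(n+'.pkl','rb')); im=c['im']
    for p in ([(373,220),(250,200),(150,190),(198,183),(162,234),(430,213),(295,175),(300,190),(290,230),(320,150),(103,235)] if n=='scene0' else [(220,270),(310,215),(380,170),(380,200),(325,175),(150,285),(330,240),(260,215)]): print(n,p,np.median(im[p[1]-2:p[1]+3,p[0]-2:p[0]+3].reshape(-1,3),0))
    m=lightmask(im); m=cv2.morphologyEx(m,cv2.MORPH_OPEN,np.ones((3,3)))
    k,l,s,ce=cv2.connectedComponentsWithStats(m)
    for i in range(1,k):
        if s[i,4]>150: print(n,s[i],ce[i].round(1))
    out.append(cv2.cvtColor(m,cv2.COLOR_GRAY2BGR))
cv2.imwrite('pics/mask0.png',cv2.resize(np.hstack(out),(800,300)))
E
```

```text
scene0 (373, 220) [224. 183. 131.]
scene0 (250, 200) [228. 187. 134.]
scene0 (150, 190) [229. 189. 136.]
scene0 (198, 183) [222. 180. 129.]
scene0 (162, 234) [220. 178. 128.]
scene0 (430, 213) [163. 115.  79.]
scene0 (295, 175) [187. 114.  84.]
scene0 (300, 190) [187. 114.  84.]
scene0 (290, 230) [167. 117.  79.]
scene0 (320, 150) [201. 149. 108.]
scene0 (103, 235) [207. 164.  96.]
scene0 [   38    27   243   301 19455] [167.4 187.4]
scene0 [ 116   30   97   70 2260] [160.1  63.9]
scene0 [  44   32   99   91 3072] [83.9 66. ]
scene0 [ 282   46   78   86 2200] [331.5  93.3]
scene0 [  322    54   150   299 20786] [394.  207.1]
scene0 [ 443   62  117  131 6868] [495.7 125.1]
scene0 [525  71  35  47 766] [546.   91.2]
scene0 [ 88  76  29  34 348] [101.9  92.8]
scene0 [152 101  16  23 158] [157.4 109.5]
scene0 [  72  104   71   73 2025] [109.2 134.5]
scene0 [ 42 123  32  27 330] [ 59.6 137. ]
scene0 [251 122  15  25 180] [258.7 133.2]
scene0 [300 129  48  36 702] [326.3 144.6]
scene0 [  11  138   96  139 3583] [ 59.8 204.2]
scene0 [  146   155   161   265 13406] [229.4 310.3]
scene0 [ 11 
[... 1868 characters left out ...]
190] [282.  234.5]
side0 [ 87 240  29  29 331] [100.3 253.1]
side0 [513 247  26  22 263] [524.1 256.1]
side0 [ 41 273  33  34 373] [ 59.6 289.9]
side0 [ 45 291  38  29 264] [ 62.1 305.7]
side0 [  0 294  19  16 162] [  7.7 300.8]
side0 [   8  316   79   54 1541] [ 41.6 341.6]
side0 [393 338  24  14 182] [406.6 343.7]
side0 [136 351  18  21 153] [144.4 362.7]
side0 [444 356  35  25 338] [461.  368.4]
side0 [ 72 359  31  12 181] [ 89.1 364.8]
side0 [146 369  22  25 318] [156.6 380.6]
side0 [ 11 371  29  20 171] [ 23.1 380.2]
side0 [ 75 372  48  19 441] [ 97.1 378.8]
side0 [534 383  26  24 200] [546.3 394.6]
side0 [  90  389   81   31 1160] [127.5 406.4]
side0 [432 389  17  25 168] [440.7 401.7]
```

View pics/mask0.png

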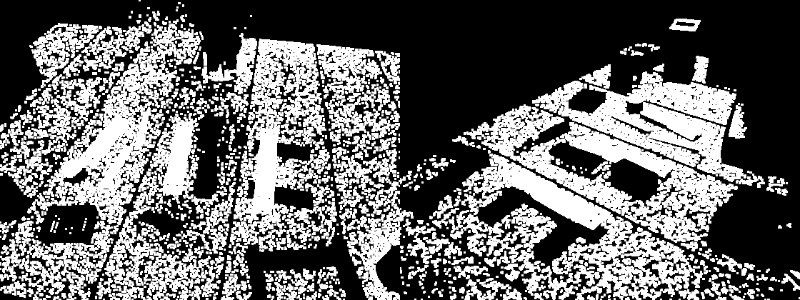

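The mask lets the table texture through. I'll tighten the hue ratio and use only the bright tops.

```bash
cat > seg.py <<'E'
from h import *
def comps(im,rmin,lo=.785,hi=.9,amin=150,rmax=256,ch=1):
    b=cv2.medianBlur(im,3).astype(float); q=b[...,1]/(b[...,0]+1)
    m=((q>lo)&(q<hi)&(b[...,0]>rmin)&(b[...,0]<rmax)&(b[...,2]>.4*b[...,0])).astype(np.uint8)*255
    m=cv2.morphologyEx(m,cv2.MORPH_CLOSE,np.ones((3,3)))
    m=cv2.morphologyEx(m,cv2.MORPH_OPEN,np.ones((3,3)))
    cs,_=cv2.findContours(m,cv2.RETR_EXTERNAL,cv2.CHAIN_APPROX_NONE)
    return [c[:,0,:] for c in cs if cv2.contourArea(c)>amin],m
def rect(c,cont,z):
    """min-area rect of a contour cast on plane z: centre, length, width, yaw of length axis"""
    P=onplane(c,cont,z)[:,:2]
    (cx,cy),(a,b),t=cv2.minAreaRect((P*1000).astype(np.float32))
    if a<b: a,b,t=b,a,t+90
    return np.round([cx,cy,a,b,(t+90)%180-90],1)
E
python3 - <<'E'
from seg import *
import pickle
out=[]
for n,r in [('scene0',205),('side0',168)]:
    c=pickle.load(open(n+'.pkl','rb')); im=c['im']
    cs,m=comps(im,r)
    for k in cs: print(n,k.mean(0).round(),[rect(c,k,z).tolist() for z in (.018,.043,.015)])
    out.append(cv2.cvtColor(m,cv2.COLOR_GRAY2BGR))
    cs,m=comps(im,175 if n=='scene0' else 60,.55,.64,rmax=256)
    for k in cs: print('brick',n,k.mean(0).round(),rect(c,k,.052).tolist())
    out.append(cv2.cvtColor(m,cv2.COLOR_GRAY2BGR))
cv2.imwrite('pics/mask1.png',cv2.resize(np.vstack([np.hstack(out[:2]),np.hstack(out[2:])]),(800,600)))
E
```

```text
scene0 [161. 232.] [[616.8, -203.5, 145.8, 13.5, -5.0], [635.9, -189.6, 140.2, 13.0, -5.0], [614.5, -205.2, 146.5, 13.6, -5.0]]
scene0 [373. 234.] [[523.0, 226.4, 287.6, 49.0, -0.7], [545.8, 223.7, 276.6, 47.1, -0.7], [520.3, 226.7, 289.0, 49.2, -0.7]]
scene0 [249. 220.] [[535.5, -34.0, 277.0, 47.7, 6.2], [557.8, -26.6, 266.4, 45.9, 6.2], [532.9, -34.9, 278.3, 48.0, 6.2]]
scene0 [130. 209.] [[549.7, -289.3, 270.2, 70.5, -16.1], [571.4, -272.1, 259.8, 67.8, -16.1], [547.1, -291.3, 271.5, 70.8, -16.1]]
scene0 [197. 181.] [[454.7, -181.7, 144.8, 13.8, 10.0], [480.0, -168.7, 139.3, 13.3, 10.0], [451.6, -183.3, 145.5, 13.9, 10.0]]
brick scene0 [294. 179.] [443.3, 44.7, 101.7, 47.9, -4.2]
side0 [217. 275.] [[564.5, 204.2, 289.1, 49.7, -0.7], [542.5, 225.3, 276.4, 47.5, -0.7], [567.2, 201.7, 290.6, 50.0, -0.7]]
side0 [312. 217.] [[533.0, -32.9, 275.9, 46.9, 6.5], [512.4, -1.4, 263.8, 44.8, 6.5], [535.5, -36.7, 277.4, 47.1, 6.5]]
side0 [380. 170.] [[518.5, -281.5, 206.1, 48.5, -8.4], [498.5, -239.0, 197.0, 46.3, -8.4], [520.9, -286.6, 207.2, 48.7, -8.4]]
brick side0 [ 17. 191.] [1000.7, 283.
[... 3572 characters left out ...]
.2, 82.1, -55.9]
brick side0 [485.  13.] [806.7, -1766.6, 223.3, 126.6, -71.9]
brick side0 [182.  15.] [1802.8, -928.8, 383.1, 151.7, -45.7]
brick side0 [451.   8.] [957.9, -1762.7, 221.5, 133.4, -69.5]
brick side0 [266.  10.] [1582.1, -1222.3, 307.2, 105.7, -52.7]
brick side0 [418.   3.] [1109.8, -1746.7, 196.8, 131.0, -66.3]
brick side0 [340.  15.] [1277.5, -1335.4, 877.9, 152.9, 85.6]
brick side0 [335.   4.] [1416.8, -1481.8, 307.8, 111.0, -90.0]
brick side0 [218.   7.] [1769.5, -1120.0, 311.4, 136.8, -48.7]
brick side0 [159.   4.] [2007.2, -987.7, 225.9, 183.0, -43.9]
brick side0 [113.  10.] [2077.3, -789.9, 414.9, 198.1, -38.4]
brick side0 [25.  7.] [2403.5, -592.1, 379.4, 219.8, -29.3]
```

View pics/mask1.png

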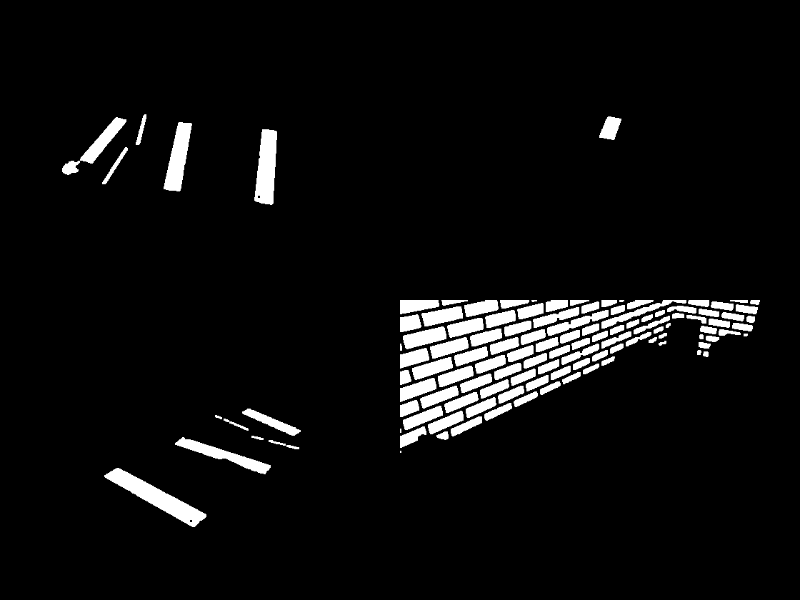

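Slat sizes and yaws agree in the two views at the expected top heights: laid slat about (544,224.5), yaw -0.7°; long slat about (534,-33), yaw 6.3°. Next I'll measure the heights independently, check the brush clearance, and write a move-number calculator.

```bash
cat > plan.py <<'E'
from h import *
def plan(segs,start=None,width=1.0):
    """segs: list of (x,y,z[m],yaw[deg, unwrapped],maxstep). prints call rows. start=(x,y,z,yaw)"""
    if start is None:
        s=read_state(); R=s['ee_rot']; start=(*s['position'],np.degrees(np.arctan2(R[1,0],R[0,0])))
    p=np.array(start[:3]); yaw=start[3]
    for x,y,z,w in segs:
        g=np.array([x,y,z]); w=yaw+(w-yaw)
        for _ in range(30):
            dyaw=w-yaw; d=g-p
            t=np.radians(yaw); L=np.array([[np.cos(t),np.sin(t),0],[np.sin(t),-np.cos(t),0],[0,0,-1]])
            v=d@L*10; n=max(1,np.ceil(max(np.abs(v).max()/1.0-.005,abs(dyaw)/45-.005)))
            v=np.round(v/n,2); r=round(-dyaw/45/n,2)
            if not v.any() and r==0: break
            rows=int(np.ceil(max(np.linalg.norm(v)*100/41.7,abs(r)*45/7.16)+.8))
            p=p+L@v/10; yaw=yaw-r*45
            print('  ',v.tolist(),'turn',r,'rows',rows,'->',(p*1000).round().tolist(),round(yaw,1))
E
python3 - <<'E'
from seg import *
from plan import plan
import pickle
a,b=[pickle.load(open(n+'0.pkl','rb')) for n in ('scene','side')]
ca=comps(a['im'],205)[0]; cb=comps(b['im'],168)[0]
def near(cs,x,y): return min(cs,key=lambda k:np.hypot(*(k.mean(0)-[x,y])))
for nm,u,v in [('laid',(373,234),(217,275)),('long',(249,220),(312,217))]:
    ka,kb=near(ca,*u),near(cb,*v); zs=np.arange(0,.08,.001)
    e=[np.hypot(*(rect(a,ka,z)[:2]-rect(b,kb,z)[:2])) for z in zs]; i=np.argmin(e); print(nm,'z',zs[i],'err mm',e[i])
print('brush top pts',onplane(a,[(280,214),(303,218),(301,262),(276,260)],.043).round(3)[:,:2].tolist())
plan([(.534,-.033,.38,186.3)])
E
```

```text
laid z 0.041 err mm 0.4999999999999886
long z 0.017 err mm 0.806225774829922
brush top pts [[0.547, 0.034], [0.549, 0.082], [0.658, 0.096], [0.663, 0.05]]
   [1.0, -0.76, 0.05] turn -0.75 rows 6 -> [250.0, -443.0, 399.0] 51.8
   [1.0, -0.06, 0.04] turn -0.6 rows 5 -> [307.0, -361.0, 395.0] 78.8
   [0.92, 0.4, 0.04] turn -0.6 rows 5 -> [364.0, -279.0, 391.0] 105.8
   [0.63, 0.77, 0.04] turn -0.6 rows 5 -> [421.0, -197.0, 387.0] 132.8
   [0.22, 0.97, 0.03] turn -0.59 rows 5 -> [477.0, -115.0, 384.0] 159.3
   [-0.24, 0.97, 0.04] turn -0.6 rows 5 -> [534.0, -33.0, 380.0] 186.3
```

Request:
carry_out(
  increments=[
    [1,-0.76,0.05,0,0,-0.75,1],
    [1,-0.76,0.05,0,0,-0.75,1],
    [1,-0.76,0.05,0,0,-0.75,1],
    [1,-0.76,0.05,0,0,-0.75,1],
    [1,-0.76,0.05,0,0,-0.75,1],
    [1,-0.76,0.05,0,0,-0.75,1],
  ],
)

```text
time: 0.65
position: [0.2502, -0.4426, 0.3997]
ee_rot: [[0.616, 0.788, -0.0], [0.788, -0.616, 0.0], [-0.0, -0.0, -1.0]]
force: [-0.7, -0.1, 0.3]
width: 0.0855
finger_force: 0.0
```

Request:
carry_out(
  increments=[
    [1,-0.06,0.04,0,0,-0.6,1],
    [1,-0.06,0.04,0,0,-0.6,1],
    [1,-0.06,0.04,0,0,-0.6,1],
    [1,-0.06,0.04,0,0,-0.6,1],
    [1,-0.06,0.04,0,0,-0.6,1],
  ],
)

```text
time: 1.07
position: [0.3072, -0.3606, 0.3956]
ee_rot: [[0.193, 0.981, -0.0], [0.981, -0.193, 0.0], [0.0, -0.0, -1.0]]
force: [0.4, -0.1, 0.3]
width: 0.0857
finger_force: 0.0
```

Request:
carry_out(
  increments=[
    [0.92,0.4,0.04,0,0,-0.6,1],
    [0.92,0.4,0.04,0,0,-0.6,1],
    [0.92,0.4,0.04,0,0,-0.6,1],
    [0.92,0.4,0.04,0,0,-0.6,1],
    [0.92,0.4,0.04,0,0,-0.6,1],
  ],
)

```text
time: 1.48
position: [0.3642, -0.2787, 0.3916]
ee_rot: [[-0.271, 0.963, -0.0], [0.963, 0.271, -0.0], [-0.0, -0.0, -1.0]]
force: [0.1, -1.4, -0.3]
width: 0.0856
finger_force: 0.0
```

Request:
carry_out(
  increments=[
    [0.63,0.77,0.04,0,0,-0.6,1],
    [0.63,0.77,0.04,0,0,-0.6,1],
    [0.63,0.77,0.04,0,0,-0.6,1],
    [0.63,0.77,0.04,0,0,-0.6,1],
    [0.63,0.77,0.04,0,0,-0.6,1],
  ],
)

```text
time: 1.9
position: [0.4212, -0.1975, 0.3875]
ee_rot: [[-0.677, 0.736, -0.0], [0.736, 0.677, -0.0], [-0.0, -0.0, -1.0]]
force: [-0.1, -0.8, 0.3]
width: 0.0855
finger_force: 0.0
```

Request:
carry_out(
  increments=[
    [0.22,0.97,0.03,0,0,-0.59,1],
    [0.22,0.97,0.03,0,0,-0.59,1],
    [0.22,0.97,0.03,0,0,-0.59,1],
    [0.22,0.97,0.03,0,0,-0.59,1],
    [0.22,0.97,0.03,0,0,-0.59,1],
  ],
)

```text
time: 2.32
position: [0.4775, -0.1157, 0.3845]
ee_rot: [[-0.934, 0.357, -0.0], [0.357, 0.934, -0.0], [0.0, -0.0, -1.0]]
force: [-0.1, -0.6, -0.7]
width: 0.0856
finger_force: 0.0
```

Request:
carry_out(
  increments=[
    [-0.24,0.97,0.04,0,0,-0.6,0.8],
    [-0.24,0.97,0.04,0,0,-0.6,0.8],
    [-0.24,0.97,0.04,0,0,-0.6,0.8],
    [-0.24,0.97,0.04,0,0,-0.6,0.8],
    [-0.24,0.97,0.04,0,0,-0.6,0.8],
    [-0.24,0.97,0.04,0,0,-0.6,0.8],
  ],
)

```text
time: 2.82
position: [0.5337, -0.0341, 0.3805]
ee_rot: [[-0.995, -0.101, -0.001], [-0.101, 0.995, -0.0], [0.001, -0.0, -1.0]]
force: [0.4, -0.3, 0.0]
width: 0.077
finger_force: 0.0
```

Run:
```python
from seg import *
import pickle
c=snap('wrist'); save(c,'w1'); pickle.dump(c,open('w1.pkl','wb'))
for p in [(.534,-.033,.018),(.56,-.033,.018),(.546,.224,.043)]:
    u=proj(c,[p])[0].round().astype(int); 
    if 2<u[0]<557 and 2<u[1]<417: print(p,u,np.median(c['im'][u[1]-2:u[1]+3,u[0]-2:u[0]+3].reshape(-1,3),0))
```

```text
(0.534, -0.033, 0.018) [282 180] [84. 61. 35.]
(0.56, -0.033, 0.018) [279 207] [167. 123.  69.]
```

View pics/w1.png

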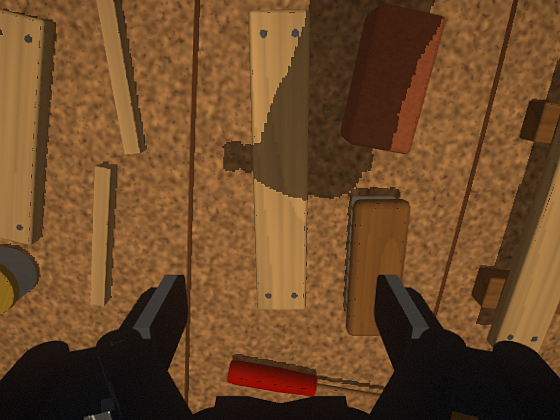

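The wrist view shows the long slat with corners near (249,11), (307,11), (306,308) and (258,311), part of it in shadow. The brush is to its right with its left edge at about 347, leaving room for the finger.

Run:
```python
from seg import *
from plan import plan
import pickle
c=pickle.load(open('w1.pkl','rb'))
P=onplane(c,[(249,11),(307,11),(306,308),(258,311)],.018)[:,:2]*1000
print(P.round(1).tolist()); a=P[:2].mean(0);b=P[2:].mean(0);d=b-a
print('centre',P.mean(0),'len',np.hypot(*d),'w',np.hypot(*(P[0]-P[1])),np.hypot(*(P[2]-P[3])),'yaw',np.degrees(np.arctan2(d[1],d[0])))
s=pickle.load(open('scene0.pkl','rb'));
# height check: holes seen from scene & wrist tops: triangulate slat corner centres
cs=min(comps(s['im'],205)[0],key=lambda k:np.hypot(*(k.mean(0)-[249,220])))
r=cv2.boxPoints(cv2.minAreaRect((onplane(s,cs,.018)[:,:2]).astype(np.float32)))
u=proj(s,np.c_[r,np.full(4,.018)]); w=np.array([(249,11),(307,11),(306,308),(258,311)],float)
W=onplane(c,w,.018)[:,:2]; o=[np.argmin(np.hypot(*(r-q).T)) for q in W]; print('tri',tri(s,u[o],c,w).round(4).tolist())
plan([(.5345,-.0335,.22,186.3)])
```

```text
[[397.6, -73.2], [393.0, -26.9], [665.5, 5.6], [674.0, -43.2]]
centre [532.52840256 -34.40894383] len 276.2420757410416 w 46.561116307994254 49.46410201819703 yaw 6.490532967255424
tri [[0.3972, -0.0736, 0.0151, 0.0002], [0.3923, -0.0264, 0.0152, 0.0008], [0.6681, 0.005, 0.0146, 0.0023], [0.6749, -0.0432, 0.0167, 0.0001]]
   [-0.0, 0.0, 0.18] turn -0.89 rows 7 -> [533.0, -34.0, 363.0] -134.1
   [-0.0, -0.0, 0.18] turn -0.89 rows 7 -> [533.0, -34.0, 345.0] -94.1
   [-0.0, -0.0, 0.18] turn -0.89 rows 7 -> [533.0, -34.0, 327.0] -54.0
   [-0.0, -0.0, 0.18] turn -0.89 rows 7 -> [533.0, -34.0, 309.0] -14.0
   [0.0, -0.0, 0.18] turn -0.89 rows 7 -> [533.0, -34.0, 291.0] 26.1
   [0.0, -0.0, 0.18] turn -0.89 rows 7 -> [533.0, -34.0, 273.0] 66.1
   [0.0, 0.0, 0.18] turn -0.89 rows 7 -> [533.0, -34.0, 255.0] 106.2
   [0.0, 0.01, 0.17] turn -0.89 rows 7 -> [534.0, -34.0, 238.0] 146.2
   [0.0, 0.0, 0.18] turn -0.89 rows 7 -> [534.0, -34.0, 220.0] 186.3
```

Request:
carry_out(
  increments=[
    [0,0,1,0,0,-0.01,0.8],
    [0,0,1,0,0,-0.01,0.8],
    [0,0,1,0,0,-0.01,0.8],
    [0,0,1,0,0,-0.01,0.8],
  ],
)

```text
time: 3.2
position: [0.5312, -0.0337, 0.2763]
ee_rot: [[-0.994, -0.112, -0.008], [-0.112, 0.994, 0.002], [0.008, 0.002, -1.0]]
force: [-1.9, -1.0, 0.8]
width: 0.0764
finger_force: 0.0
```

Request:
carry_out(
  increments=[
    [0,0,0.3,0,0,0,0.7],
    [0,0,0.6,0,0,0,0.7],
    [0,0,0.9,0,0,0,0.7],
    [0,0,1,0,0,0,0.7],
    [0,0,1,0,0,0,0.7],
  ],
)

```text
time: 3.62
position: [0.5328, -0.0335, 0.1795]
ee_rot: [[-0.993, -0.115, -0.004], [-0.115, 0.993, 0.001], [0.004, 0.001, -1.0]]
force: [-0.3, 0.1, -0.1]
width: 0.0728
finger_force: 0.0
```

Request:
carry_out(
  increments=[
    [0,0,0.06,0,0,0,0.7],
    [0,0,0.06,0,0,0,-1],
    [0,0,0.06,0,0,0,-1],
    [0,0,0.06,0,0,0,-1],
    [0,0,0.06,0,0,0,-1],
    [0,0,0.06,0,0,0,-1],
    [0,0,0.06,0,0,0,-1],
    [0,0,0.06,0,0,0,-1],
  ],
  squeeze=50,
)

```text
time: 4.28
position: [0.5348, -0.0332, 0.1767]
ee_rot: [[-0.993, -0.118, 0.004], [-0.118, 0.993, -0.001], [-0.003, -0.002, -1.0]]
force: [-2.1, -0.1, 5.7]
width: 0.0481
finger_force: 53.3
```

```bash
sed -i 's/w=yaw+(w-yaw)/w=yaw+(w-yaw+180)%360-180/' plan.py
python3 - <<'E'
from plan import plan
plan([(.5348,-.0332,.30,186.8),(.546,.3095,.30,179.3)])
E
```

```text
[-0.0, -0.0, -0.62] turn -0.0 rows 3 -> [535.0, -33.0, 239.0] -173.2
   [-0.0, -0.0, -0.61] turn -0.0 rows 3 -> [535.0, -33.0, 300.0] -173.2
   [-0.13, 0.85, -0.0] turn 0.04 rows 3 -> [538.0, 53.0, 300.0] -175.0
   [-0.1, 0.85, -0.0] turn 0.04 rows 3 -> [540.0, 138.0, 300.0] -176.8
   [-0.08, 0.85, -0.0] turn 0.04 rows 3 -> [544.0, 224.0, 300.0] -178.6
   [-0.04, 0.86, -0.0] turn 0.05 rows 3 -> [546.0, 310.0, 300.0] -180.9
```

Request:
carry_out(
  increments=[
    [0,0,-0.1,0,0,0,-1],
    [0,0,-0.3,0,0,0,-1],
    [0,0,-0.6,0,0,0,-1],
    [0,0,-0.9,0,0,0,-1],
    [0,0,-1,0,0,0,-1],
  ],
)

```text
time: 4.7
position: [0.5349, -0.033, 0.2795]
ee_rot: [[-0.993, -0.118, 0.006], [-0.118, 0.993, -0.001], [-0.006, -0.002, -1.0]]
force: [0.3, -0.1, -1.6]
width: 0.0485
finger_force: 52.4
```

Request:
carry_out(
  increments=[
    [-0.03,0.2,-0.15,0,0,0.01,-1],
    [-0.07,0.45,-0.23,0,0,0.02,-1],
    [-0.1,0.65,-0.23,0,0,0.03,-1],
    [-0.13,0.85,-0.23,0,0,0.04,-1],
  ],
)

```text
time: 5.03
position: [0.5365, 0.054, 0.2985]
ee_rot: [[-0.996, -0.086, 0.001], [-0.086, 0.996, -0.0], [-0.001, -0.0, -1.0]]
force: [-1.1, -0.4, -3.1]
width: 0.0488
finger_force: 52.5
```

Request:
carry_out(
  increments=[
    [-0.03,0.3,0,0,0,0.01,-1],
    [-0.06,0.6,0,0,0,0.03,-1],
    [-0.1,0.85,0,0,0,0.04,-1],
  ],
)

```text
time: 5.28
position: [0.5384, 0.1403, 0.2975]
ee_rot: [[-0.998, -0.055, -0.001], [-0.055, 0.998, 0.0], [0.001, 0.0, -1.0]]
force: [0.5, 0.4, -3.5]
width: 0.0486
finger_force: 52.5
```

Request:
carry_out(
  increments=[
    [-0.03,0.3,0,0,0,0.01,-1],
    [-0.05,0.6,0,0,0,0.03,-1],
    [-0.08,0.85,0,0,0,0.04,-1],
  ],
)

```text
time: 5.53
position: [0.5417, 0.2258, 0.2974]
ee_rot: [[-1.0, -0.024, -0.001], [-0.024, 1.0, 0.0], [0.001, 0.0, -1.0]]
force: [-0.5, 0.1, -2.6]
width: 0.0487
finger_force: 52.5
```

Request:
carry_out(
  increments=[
    [-0.01,0.3,0,0,0,0.01,-1],
    [-0.02,0.6,0,0,0,0.03,-1],
    [-0.04,0.8,0,0,0,0.05,-1],
    [-0.04,0.86,0,0,0,0.05,-1],
    [-0.04,0.86,0,0,0,0.05,-1],
    [-0.04,0.86,0,0,0,0.05,-1],
  ],
)

```text
time: 6.03
position: [0.544, 0.3098, 0.2971]
ee_rot: [[-1.0, 0.014, -0.001], [0.014, 1.0, -0.001], [0.001, -0.001, -1.0]]
force: [-0.2, -1.0, -2.6]
width: 0.0486
finger_force: 52.5
```

Run:
```python
from seg import *
import pickle
for n,r in (('wrist',0),('scene',205),('side',168)):
    c=snap(n); pickle.dump(c,open(n+'2.pkl','wb'))
    if n=='wrist': save(c,'w2')
    else:
        for k in comps(c['im'],r)[0]: print(n,k.mean(0).round(),rect(c,k,.043).tolist())
s=read_state(); print(s['position'],s['ee_rot'][:,0],s['time'],s['width'])
```

```text
scene [160. 232.] [637.0, -189.8, 142.3, 13.9, -5.1]
scene [429. 234.] [536.5, 334.1, 140.1, 56.8, -1.1]
scene [373. 234.] [545.7, 224.3, 277.5, 48.2, -0.6]
scene [131. 208.] [571.8, -272.3, 260.8, 68.0, -16.2]
scene [197. 181.] [480.0, -168.5, 139.3, 13.4, 9.6]
side [265. 300.] [437.7, 226.5, 69.4, 48.7, 1.1]
side [107. 226.] [778.2, 250.9, 74.6, 28.4, -23.3]
side [384. 199.] [432.4, -140.5, 140.3, 15.8, 9.5]
side [323. 171.] [587.2, -161.7, 140.5, 16.2, -5.1]
side [380. 171.] [498.0, -238.5, 198.4, 48.5, -8.9]
[0.54439349 0.30871005 0.29759077] [-9.99865046e-01  1.64209613e-02  4.90908159e-04] 6.1833 0.0488425869138889
```

View pics/w2.png

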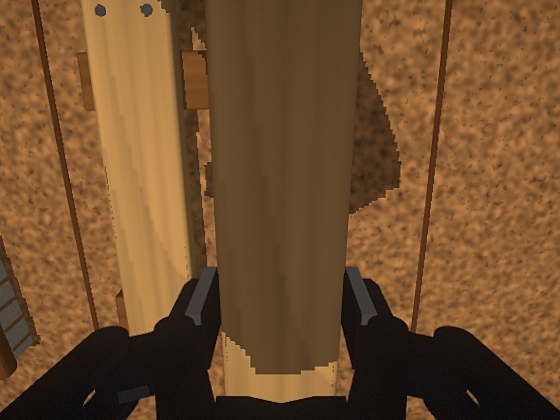

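The wrist view shows the laid slat left of the held one. Its left edge runs (82,10)-(130,330), its right edge (165,5)-(197,300), and its screw holes are at (100,10) and (147,9).

Run:
```python
from seg import *
from plan import plan
import pickle
c=pickle.load(open('wrist2.pkl','rb')); g=c['im'].astype(int)
for rr in (20,100,150,250): 
    q=g[rr]; print(rr,[(x,q[x:x+1].tolist()[0][0]) for x in list(range(78,132,3))],)
L=onplane(c,[(82,10),(130,330)],.043); R=onplane(c,[(165,5),(197,300)],.043)
f=lambda P,x:P[0,1]+(x-P[0,0])*(P[1,1]-P[0,1])/(P[1,0]-P[0,0])
print(L.round(4),R.round(4)); 
for x in (.45,.545,.6): print(x,f(L,x),f(R,x),(f(L,x)+f(R,x))/2)
print('holes',onplane(c,[(100,10),(147,9)],.043))
```

```text
20 [(78, 146), (81, 143), (84, 169), (87, 189), (90, 187), (93, 181), (96, 176), (99, 172), (102, 163), (105, 177), (108, 180), (111, 180), (114, 177), (117, 175), (120, 172), (123, 169), (126, 164), (129, 169)]
100 [(78, 147), (81, 130), (84, 115), (87, 125), (90, 127), (93, 129), (96, 192), (99, 199), (102, 195), (105, 190), (108, 188), (111, 179), (114, 175), (117, 178), (120, 189), (123, 186), (126, 186), (129, 183)]
150 [(78, 153), (81, 129), (84, 113), (87, 125), (90, 137), (93, 142), (96, 144), (99, 159), (102, 179), (105, 185), (108, 196), (111, 193), (114, 191), (117, 187), (120, 180), (123, 180), (126, 175), (129, 170)]
250 [(78, 84), (81, 89), (84, 160), (87, 158), (90, 154), (93, 147), (96, 140), (99, 139), (102, 137), (105, 140), (108, 177), (111, 173), (114, 173), (117, 178), (120, 179), (123, 174), (126, 175), (129, 194)]
[[0.4202 0.2032 0.043 ]
 [0.6252 0.2013 0.043 ]] [[0.4193 0.2491 0.043 ]
 [0.601  0.2515 0.043 ]]
0.45 0.20288862268389546 0.24953566562959228 0.22621214415674387
0.545 0.20201356024869108 0.2507725886838683 0.2263930744662797
0.6 0.2015069451546254 0.25148870203108076 0.2264978235928531
holes [[0.42060882 0.21317323 0.043     ]
 [0.42096717 0.23911504 0.043     ]]
```

Request:
carry_out(
  increments=[
    [-0.02,0.01,0.3,0,0,0,-1],
    [-0.02,0.01,0.6,0,0,0,-1],
    [-0.02,0.01,0.8,0,0,0,-1],
    [-0.02,0.01,0.88,0,0,0,-1],
    [-0.02,0.01,0.91,0,0,0,-1],
    [-0.02,0.01,0.91,0,0,0,-1],
  ],
)

```text
time: 6.68
position: [0.5466, 0.3102, 0.2066]
ee_rot: [[-1.0, 0.016, -0.001], [0.016, 1.0, -0.0], [0.001, -0.0, -1.0]]
force: [-0.7, 0.4, -2.4]
width: 0.049
finger_force: 52.4
```

Request:
carry_out(
  increments=[
    [0,0,0.02,0,0,0,-1],
    [0,0,0.04,0,0,0,-1],
    [0,0,0.04,0,0,0,-1],
    [0,0,0.04,0,0,0,-1],
  ],
)

```text
time: 7.02
position: [0.5467, 0.3111, 0.2036]
ee_rot: [[-1.0, 0.015, 0.001], [0.015, 1.0, 0.0], [-0.001, 0.0, -1.0]]
force: [0.5, -0.3, -2.2]
width: 0.0482
finger_force: 52.5
```

Run:
```python
from seg import *
import pickle
for n,r in (('scene',205),('side',168)):
    c=snap(n); pickle.dump(c,open(n+'3.pkl','wb')); save(c,n+'3')
s=read_state(); print(s['position'],s['ee_rot'],s['time'],s['width'],s['force'])
a,b=[cv2.imread(f'pics/{n}3.png') for n in('scene','side')]
cv2.imwrite('pics/crop3.png',np.hstack([cv2.resize(a[140:340,300:480],None,fx=2.2,fy=2.2),cv2.resize(b[200:400,60:280],None,fx=1.8,fy=2.2)])[:600,:800])
```

```text
[0.54652897 0.31107168 0.20327829] [[-9.99887672e-01  1.49587561e-02  9.37731495e-04]
 [ 1.49590227e-02  9.99888069e-01  2.77976075e-04]
 [-9.33468357e-04  2.91972397e-04 -9.99999522e-01]] 7.1167 0.049023502238780624 [-0.1600018   0.62612673 -2.98624166]
```

View pics/crop3.png

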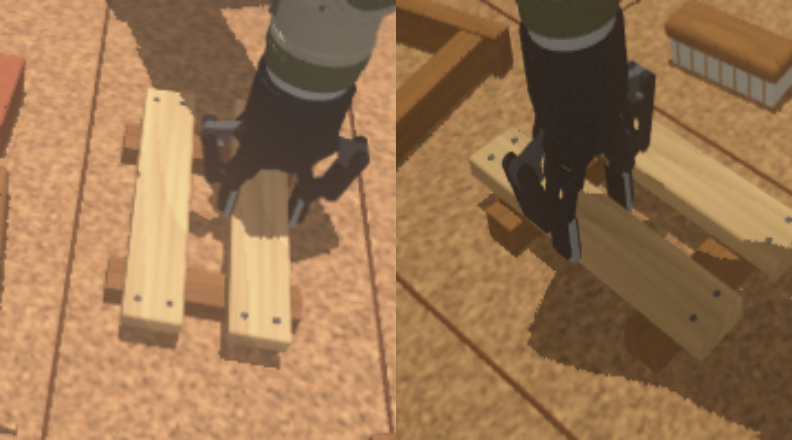

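The new slat lies beside the laid one, about 2 mm above the bearers. The far-end screw holes in the crop are at (137,298) and (169,303) on the laid slat, and (244,315) and (276,320) on the new one.

Run:
```python
from seg import *
import pickle
a=pickle.load(open('scene3.pkl','rb'))
P=onplane(a,np.array([(137,298),(169,303),(244,315),(276,320)])/2.2+[300,140],.043)*1000
t=np.radians(-.7); X=np.array([np.cos(t),np.sin(t)]);Y=np.array([-X[1],X[0]])
print(np.c_[P[:,:2]@X,P[:,:2]@Y].round(1))
b=pickle.load(open('side3.pkl','rb'))
s=np.array([1.8,2.2]); P=onplane(b,np.array([(768,240),(789,220),(692,318),(716,293)])/s+[60,200],.043)*1000
print(np.c_[P[:,:2]@X,P[:,:2]@Y].round(1))
```

```text
[[663.9 218.1]
 [663.6 244.2]
 [663.  304.6]
 [662.7 330. ]]
[[166.8  44.1]
 [160.1  14. ]
 [187.3 147.4]
 [181.3 116.2]]
```

Request:
carry_out(
  increments=[
    [0,0,0.01,0,0,0,-1],
    [0,0,0.02,0,0,0,-1],
    [0,0,0.03,0,0,0,-1],
    [0,0,0.03,0,0,0,-1],
  ],
)

```text
time: 7.45
position: [0.5464, 0.3111, 0.2017]
ee_rot: [[-1.0, 0.015, 0.002], [0.015, 1.0, 0.0], [-0.002, 0.0, -1.0]]
force: [-3.8, -1.9, 9.7]
width: 0.0486
finger_force: 53.8
```

Request:
carry_out(
  increments=[
    [0,0,0,0,0,0,0.45],
    [0,0,0,0,0,0,0.45],
    [0,0,0,0,0,0,0.45],
    [0,0,0,0,0,0,0.45],
    [0,0,0,0,0,0,0.45],
    [0,0,0,0,0,0,0.45],
  ],
)

```text
time: 7.95
position: [0.5464, 0.3109, 0.1994]
ee_rot: [[-1.0, 0.015, -0.0], [0.015, 1.0, -0.0], [0.0, -0.0, -1.0]]
force: [0.3, -0.2, 0.9]
width: 0.0621
finger_force: 0.0
```

Request:
carry_out(
  increments=[
    [0,0,-0.1,0,0,0,0.45],
    [0,0,-0.3,0,0,0,0.45],
    [0,0,-0.6,0,0,0,0.45],
    [0,0,-1,0,0,0,0.45],
    [0,0,-1,0,0,0,0.45],
  ],
)

```text
time: 8.37
position: [0.5484, 0.3119, 0.3085]
ee_rot: [[-1.0, 0.015, 0.011], [0.015, 1.0, 0.005], [-0.011, 0.005, -1.0]]
force: [1.4, 0.5, 1.5]
width: 0.0616
finger_force: 0.0
```

Request:
carry_out(
  increments=[
    [0,-0.4,-0.7,0,0,0,0.45],
    [0,-0.8,-0.7,0,0,0,0.45],
    [0,-1,-0.7,0,0,0,0.45],
    [0,-1,-0.7,0,0,0,0.45],
    [0,-1,-0.7,0,0,0,0.45],
  ],
)

```text
time: 8.78
position: [0.5453, 0.209, 0.3719]
ee_rot: [[-1.0, 0.019, 0.003], [0.019, 1.0, 0.001], [-0.003, 0.001, -1.0]]
force: [-0.1, -0.1, -0.9]
width: 0.0622
finger_force: 0.0
```

Run:
```python
from seg import *
import pickle
for n,r in (('wrist',120),('scene',205),('side',168)):
    c=snap(n); pickle.dump(c,open(n+'4.pkl','wb')); save(c,n+'4')
    for k in comps(c['im'],r)[0]: print(n,k.mean(0).round(),rect(c,k,.043).tolist(),rect(c,k,.015).tolist())
s=read_state(); print(s['position'],s['ee_rot'][:,0],s['time'],s['width'],s['force'])
```

```text
scene [371. 260.] [624.9, 222.9, 119.0, 47.3, -0.5] [602.9, 225.8, 124.4, 49.4, -0.5]
scene [160. 232.] [637.0, -189.8, 142.3, 13.9, -5.1] [615.6, -205.4, 148.7, 14.5, -5.1]
scene [418. 241.] [547.1, 310.7, 277.7, 48.5, -1.3] [521.7, 317.6, 290.2, 50.7, -1.3]
scene [131. 208.] [571.8, -272.3, 260.8, 68.0, -16.2] [547.5, -291.5, 272.5, 71.1, -16.2]
scene [197. 181.] [480.0, -168.5, 139.3, 13.4, 9.6] [451.6, -183.1, 145.6, 14.0, 9.6]
side [176. 306.] [544.1, 311.5, 277.8, 50.6, -1.5] [568.7, 292.3, 292.1, 53.2, -1.5]
side [178. 253.] [621.9, 223.8, 118.5, 50.2, -0.8] [650.6, 200.2, 124.6, 52.8, -0.8]
side [384. 199.] [432.8, -140.5, 139.3, 15.7, 9.5] [451.8, -183.0, 146.5, 16.5, 9.5]
side [379. 171.] [498.2, -238.6, 198.0, 48.0, -8.8] [520.5, -286.2, 208.2, 50.5, -8.8]
[0.54470539 0.21152066 0.36927194] [-9.99891801e-01  1.46973352e-02  6.12855952e-04] 8.9333 0.062083190824673666 [-0.38066091  0.00787613 -0.09492716]
```

View pics/wrist4.png

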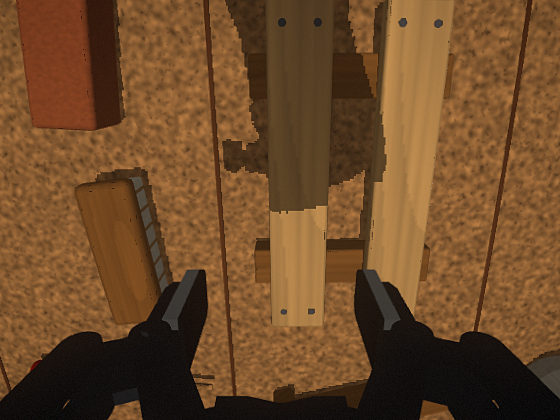

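The wrist view shows the new slat at right, parallel to the laid slat (left edge at about 370-385). The bearers show between the slats at rows 55-98 and 240-282. The gap is about 36 mm with the ends level. Next come the sticks.

Run:
```python
from seg import *
from plan import plan
import pickle
c=pickle.load(open('wrist4.pkl','rb'))
print('bearer centres on z=.025',onplane(c,[(352,76.5),(346,262)],.025).round(4).tolist())
b=pickle.load(open('side2.pkl','rb')); a=pickle.load(open('scene4.pkl','rb'))
for (u,v) in [((160,232),(323,171)),((197,181),(384,199))]:
    ka=min(comps(a['im'],205)[0],key=lambda k:np.hypot(*(k.mean(0)-u))); kb=min(comps(b['im'],168)[0],key=lambda k:np.hypot(*(k.mean(0)-v)))
    for z in (.012,.015,.018): print(z,rect(a,ka,z),rect(b,kb,z))
plan([(.4517,-.183,.29,189.5),(.4517,-.183,.179,189.5)])
```

```text
bearer centres on z=.025 [[0.459, 0.2683, 0.025], [0.6232, 0.2692, 0.025]]
0.012 [ 613.3 -207.   149.4   14.6   -5.1] [ 617.  -209.9  148.5   17.1   -5.1]
0.015 [ 615.6 -205.4  148.7   14.5   -5.1] [ 614.1 -205.2  147.7   17.    -5.1]
0.018 [ 617.9 -203.7  148.    14.5   -5.1] [ 611.2 -200.5  147.    16.9   -5.1]
0.012 [ 448.5 -184.7  146.2   14.1    9.6] [ 453.3 -187.5  148.3   16.7    9.5]
0.015 [ 451.6 -183.1  145.6   14.     9.6] [ 451.3 -183.   147.5   16.6    9.5]
0.018 [ 454.6 -181.5  144.9   14.     9.6] [ 449.3 -178.4  146.7   16.6    9.5]
   [0.22, -0.99, 0.2] turn -0.06 rows 4 -> [521.0, 113.0, 349.0] 181.9
   [0.26, -0.98, 0.2] turn -0.06 rows 4 -> [498.0, 14.0, 329.0] 184.6
   [0.31, -0.96, 0.2] turn -0.05 rows 4 -> [475.0, -84.0, 309.0] 186.8
   [0.35, -0.95, 0.19] turn -0.06 rows 4 -> [452.0, -183.0, 290.0] 189.5
   [0.0, -0.0, 0.56] turn 0.0 rows 3 -> [452.0, -183.0, 234.0] 189.5
   [0.0, -0.0, 0.55] turn 0.0 rows 3 -> [452.0, -183.0, 179.0] 189.5
```

Request:
carry_out(
  increments=[
    [0.07,-0.35,0.07,0,0,-0.02,0],
    [0.15,-0.7,0.14,0,0,-0.04,0],
    [0.22,-0.99,0.2,0,0,-0.06,0],
    [0.22,-0.99,0.2,0,0,-0.06,0],
  ],
)

```text
time: 9.27
position: [0.5196, 0.1101, 0.3473]
ee_rot: [[-1.0, -0.031, -0.005], [-0.031, 1.0, -0.002], [0.005, -0.002, -1.0]]
force: [-1.0, -0.1, -0.8]
width: 0.0427
finger_force: 0.0
```

Request:
carry_out(
  increments=[
    [0.1,-0.38,0.08,0,0,-0.02,0],
    [0.2,-0.76,0.16,0,0,-0.04,0],
    [0.26,-0.98,0.2,0,0,-0.06,0],
  ],
)

```text
time: 9.52
position: [0.4978, 0.0129, 0.3281]
ee_rot: [[-0.997, -0.081, -0.003], [-0.081, 0.997, -0.0], [0.003, -0.0, -1.0]]
force: [-0.1, -0.5, -0.3]
width: 0.043
finger_force: 0.0
```

Request:
carry_out(
  increments=[
    [0.12,-0.38,0.08,0,0,-0.02,0],
    [0.24,-0.74,0.16,0,0,-0.04,0],
    [0.31,-0.96,0.2,0,0,-0.05,0],
  ],
)

```text
time: 9.77
position: [0.4747, -0.0857, 0.3082]
ee_rot: [[-0.993, -0.119, -0.002], [-0.119, 0.993, 0.0], [0.002, 0.0, -1.0]]
force: [1.6, -0.1, -0.1]
width: 0.0428
finger_force: 0.0
```

Request:
carry_out(
  increments=[
    [0.13,-0.35,0.08,0,0,-0.02,0],
    [0.25,-0.7,0.15,0,0,-0.04,0],
    [0.35,-0.95,0.19,0,0,-0.06,0],
    [0.35,-0.95,0.19,0,0,-0.06,0],
    [0.35,-0.95,0.19,0,0,-0.06,0],
    [0.35,-0.95,0.19,0,0,-0.06,0],
  ],
)

```text
time: 10.27
position: [0.4521, -0.1822, 0.2902]
ee_rot: [[-0.986, -0.166, -0.001], [-0.166, 0.986, 0.001], [0.001, 0.001, -1.0]]
force: [-0.2, -0.0, 0.2]
width: 0.0427
finger_force: 0.0
```

Run:
```python
from seg import *
from plan import plan
import pickle
c=snap('wrist'); pickle.dump(c,open('wrist5.pkl','wb')); save(c,'w5')
for k in comps(c['im'],80)[0]: print(k.mean(0).round(),rect(c,k,.018).tolist(),rect(c,k,.015).tolist())
s=read_state(); print(s['position'],s['ee_rot'][:,0],s['time'],s['width'],s['force'])
plan([(.4517,-.183,.179,189.5)])
```

```text
[ 0.45220449 -0.18185293  0.29042934] [-9.86035116e-01 -1.66537060e-01  3.97108340e-04] 10.3167 0.04258620384567177 [0.20398736 0.39638605 0.22530403]
   [0.0, -0.01, 0.56] turn 0.0 rows 3 -> [452.0, -183.0, 234.0] -170.4
   [0.01, -0.0, 0.55] turn 0.0 rows 3 -> [451.0, -183.0, 179.0] -170.4
```

View pics/w5.png

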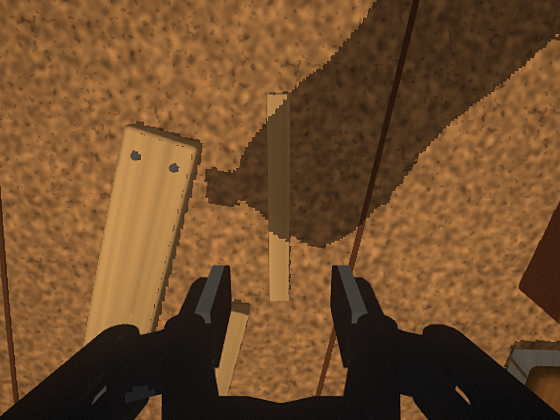

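The stick lies between the fingers and parallel to them, with ends at (278,94) and (280,300). I'll descend and grip.

Request:
carry_out(
  increments=[
    [0,-0.01,0.3,0,0,0,0],
    [0,-0.01,0.6,0,0,0,0],
    [0,-0.01,0.9,0,0,0,0],
    [0,-0.01,1,0,0,0,0],
    [0,-0.01,1,0,0,0,0],
  ],
)

```text
time: 10.73
position: [0.4509, -0.182, 0.1884]
ee_rot: [[-0.986, -0.167, -0.005], [-0.167, 0.986, 0.003], [0.004, 0.004, -1.0]]
force: [-0.6, 0.2, 0.5]
width: 0.0428
finger_force: 0.0
```

Request:
carry_out(
  increments=[
    [0,0,0.11,0,0,0,0],
    [0,0,0.11,0,0,0,0],
    [0,0,0.11,0,0,0,-1],
    [0,0,0.11,0,0,0,-1],
    [0,0,0.11,0,0,0,-1],
    [0,0,0.11,0,0,0,-1],
    [0,0,0.11,0,0,0,-1],
    [0,0,0.11,0,0,0,-1],
  ],
  squeeze=40,
)

```text
time: 11.4
position: [0.4526, -0.1844, 0.1813]
ee_rot: [[-0.986, -0.165, 0.003], [-0.165, 0.986, -0.001], [-0.002, -0.001, -1.0]]
force: [-0.6, 2.0, 6.5]
width: 0.0135
finger_force: 40.1
```

Run:
```python
from h import *
from plan import plan
c=snap('wrist'); u=np.array([(277.5,94),(279.5,300)])
import pickle
P=onplane(pickle.load(open('wrist5.pkl','rb')),u,.015); print('stick from wrist5',P.round(4).tolist(),P.mean(0))
s=read_state(); print(s['position'],s['ee_rot'][:,0],s['time'],s['width'],s['force'])
plan([(*s['position'][:2],.30,189.6),(.460,.2665,.30,269),(.460,.2665,.228,269)])
```

```text
stick from wrist5 [[0.3769, -0.196, 0.015], [0.5222, -0.1706, 0.015]] [ 0.44953487 -0.1833081   0.015     ]
[ 0.4525744  -0.18435597  0.18129273] [-0.98629277 -0.1649867  -0.00244223] 11.45 0.013596757541423693 [0.12753642 1.18998553 6.71914961]
   [0.0, 0.0, -0.59] turn -0.0 rows 3 -> [453.0, -184.0, 240.0] -170.5
   [0.0, 0.0, -0.6] turn -0.0 rows 3 -> [453.0, -184.0, 300.0] -170.5
   [-0.16, 0.89, 0.0] turn -0.35 rows 3 -> [454.0, -94.0, 300.0] -154.8
   [-0.4, 0.81, 0.0] turn -0.35 rows 3 -> [455.0, -4.0, 300.0] -139.0
   [-0.6, 0.67, 0.0] turn -0.36 rows 4 -> [457.0, 86.0, 300.0] -122.8
   [-0.77, 0.47, 0.0] turn -0.35 rows 3 -> [459.0, 177.0, 300.0] -107.1
   [-0.86, 0.25, 0.0] turn -0.36 rows 4 -> [460.0, 266.0, 300.0] -90.9
   [-0.0, 0.0, 0.72] turn 0.0 rows 3 -> [460.0, 266.0, 228.0] -90.9
```

Request:
carry_out(
  increments=[
    [0,0,-0.1,0,0,0,-1],
    [0,0,-0.4,0,0,0,-1],
    [0,0,-0.7,0,0,0,-1],
    [0,0,-1,0,0,0,-1],
  ],
)

```text
time: 11.78
position: [0.4514, -0.1839, 0.2815]
ee_rot: [[-0.986, -0.165, -0.001], [-0.165, 0.986, 0.0], [0.001, 0.0, -1.0]]
force: [0.6, 0.2, -0.6]
width: 0.0136
finger_force: 39.3
```

Request:
carry_out(
  increments=[
    [-0.05,0.3,-0.15,0,0,-0.12,-1],
    [-0.11,0.6,-0.19,0,0,-0.24,-1],
    [-0.16,0.89,-0.19,0,0,-0.35,-1],
  ],
)

```text
time: 12.03
position: [0.4535, -0.0934, 0.3017]
ee_rot: [[-0.903, -0.429, 0.005], [-0.429, 0.903, -0.002], [-0.003, -0.004, -1.0]]
force: [-0.2, 0.8, 0.1]
width: 0.0136
finger_force: 39.3
```

Request:
carry_out(
  increments=[
    [-0.13,0.27,0,0,0,-0.12,-1],
    [-0.26,0.54,0,0,0,-0.24,-1],
    [-0.4,0.81,0,0,0,-0.35,-1],
  ],
)

```text
time: 12.28
position: [0.4542, -0.0022, 0.2999]
ee_rot: [[-0.752, -0.659, 0.001], [-0.659, 0.752, -0.0], [-0.001, -0.001, -1.0]]
force: [0.7, 0.7, -0.2]
width: 0.0134
finger_force: 39.3
```

Request:
carry_out(
  increments=[
    [-0.2,0.22,0,0,0,-0.12,-1],
    [-0.4,0.44,0,0,0,-0.24,-1],
    [-0.6,0.67,0,0,0,-0.36,-1],
  ],
)

```text
time: 12.53
position: [0.4557, 0.0879, 0.2998]
ee_rot: [[-0.538, -0.843, 0.001], [-0.843, 0.538, -0.0], [-0.0, -0.001, -1.0]]
force: [0.6, -0.1, -0.1]
width: 0.0135
finger_force: 39.3
```

Request:
carry_out(
  increments=[
    [-0.25,0.16,0,0,0,-0.12,-1],
    [-0.5,0.32,0,0,0,-0.24,-1],
    [-0.77,0.47,0,0,0,-0.35,-1],
  ],
)

```text
time: 12.78
position: [0.4576, 0.1781, 0.2997]
ee_rot: [[-0.289, -0.957, 0.001], [-0.957, 0.289, -0.0], [-0.0, -0.001, -1.0]]
force: [1.7, -0.7, -0.7]
width: 0.0139
finger_force: 39.3
```

Request:
carry_out(
  increments=[
    [-0.28,0.08,0,0,0,-0.12,-1],
    [-0.56,0.16,0,0,0,-0.24,-1],
    [-0.86,0.25,0,0,0,-0.36,-1],
    [-0.86,0.25,0,0,0,-0.36,-1],
    [-0.86,0.25,0,0,0,-0.36,-1],
  ],
)

```text
time: 13.2
position: [0.4592, 0.2676, 0.2993]
ee_rot: [[-0.013, -1.0, 0.001], [-1.0, 0.013, -0.0], [0.0, -0.001, -1.0]]
force: [-0.0, -0.1, -0.7]
width: 0.0137
finger_force: 39.3
```

Run:
```python
from h import *
from plan import plan
s=read_state(); print(s['position'],s['ee_rot'][:,0],s['time'],s['width'],s['force'])
plan([(.4597,.2705,.233,269)])
```

```text
[0.45920032 0.26757395 0.29930073] [-1.28672269e-02 -9.99917192e-01  2.09750996e-04] 13.2 0.013655836708759236 [-0.04453533 -0.08889669 -0.73108722]
   [-0.03, -0.0, 0.66] turn 0.01 rows 3 -> [459.0, 271.0, 233.0] -91.2
```

Request:
carry_out(
  increments=[
    [-0.03,0,0.3,0,0,0,-1],
    [-0.03,0,0.55,0,0,0,-1],
    [-0.03,0,0.66,0,0,0,-1],
    [-0.03,0,0.7,0,0,0,-1],
    [-0.03,0,0.72,0,0,0,-1],
    [-0.03,0,0.74,0,0,0,-1],
    [-0.03,0,0.75,0,0,0,-1],
    [-0.03,0,0.75,0,0,0,-1],
  ],
)

```text
time: 13.87
position: [0.4601, 0.2692, 0.2246]
ee_rot: [[-0.016, -1.0, 0.002], [-1.0, 0.016, 0.0], [-0.0, -0.002, -1.0]]
force: [0.4, 0.3, -0.7]
width: 0.0139
finger_force: 39.3
```

Run:
```python
from h import *
s=read_state(); print(s['position'],s['ee_rot'][:,0],s['force'])
a,b=snap('scene'),snap('side'); save(a,'sc6'); save(b,'si6')
A=a['im'][140:340,300:480];B=b['im'][200:400,60:280]
cv2.imwrite('pics/crop6.png',cv2.cvtColor(np.hstack([cv2.resize(A,(360,400)),cv2.resize(B,(440,400))]),cv2.COLOR_RGB2BGR))
```

```text
[0.46008085 0.26915201 0.22456404] [-1.56993429e-02 -9.99876659e-01 -4.44491834e-04] [ 0.43759916  0.29772414 -0.70958095]
```

View pics/crop6.png

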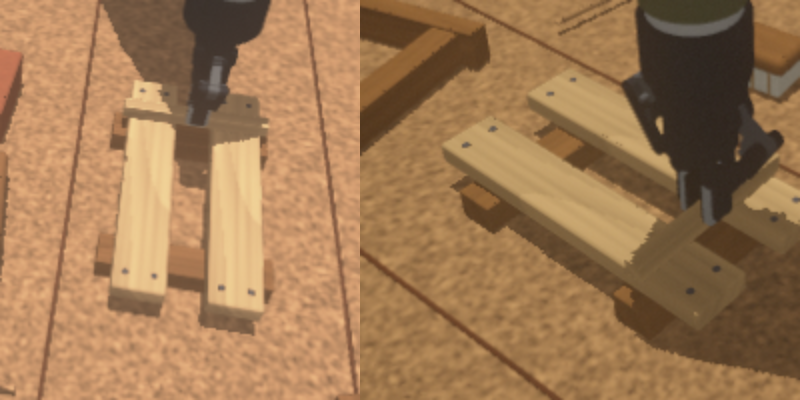

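The crops show the stick spanning both slats directly over the near bearer, about to touch. I'll lower it, release, and go to the second stick.

Request:
carry_out(
  increments=[
    [0,0,0.01,0,0,0,-1],
    [0,0,0.02,0,0,0,-1],
    [0,0,0.02,0,0,0,-1],
    [0,0,0.02,0,0,0,-0.3],
    [0,0,0.02,0,0,0,-0.1],
    [0,0,0.02,0,0,0,-0.1],
    [0,0,0.02,0,0,0,-0.1],
    [0,0,0.02,0,0,0,-0.1],
  ],
)

```text
time: 14.63
position: [0.4595, 0.2693, 0.2214]
ee_rot: [[-0.015, -1.0, -0.0], [-1.0, 0.015, -0.0], [0.0, 0.0, -1.0]]
force: [-0.7, 0.1, 0.2]
width: 0.0384
finger_force: 0.0
```

Request:
carry_out(
  increments=[
    [0,0,-0.1,0,0,0,-0.1],
    [0,0,-0.3,0,0,0,-0.1],
    [0,0,-0.6,0,0,0,-0.1],
    [0,0,-0.9,0,0,0,0],
    [0,0,-0.9,0,0,0,0],
  ],
)

```text
time: 15.05
position: [0.4614, 0.2701, 0.3181]
ee_rot: [[-0.015, -1.0, 0.009], [-1.0, 0.015, 0.003], [-0.004, -0.009, -1.0]]
force: [0.6, 2.0, 0.4]
width: 0.0425
finger_force: 0.0
```

Run:
```python
from h import *
from plan import plan
s=read_state(); print(s['position'],s['ee_rot'][:,0],s['time'],s['width'],s['force'])
plan([(.6148,-.2053,.28,174.9)])
```

```text
[0.46138776 0.2700877  0.31808443] [-0.01493641 -0.99988213 -0.00355492] 15.05 0.042526490356051445 [0.61588451 2.03375971 0.39988776]
   [0.95, -0.32, 0.08] turn 0.42 rows 4 -> [492.0, 175.0, 310.0] -109.8
   [0.79, -0.61, 0.08] turn 0.42 rows 4 -> [523.0, 80.0, 302.0] -128.7
   [0.55, -0.83, 0.07] turn 0.42 rows 4 -> [553.0, -15.0, 295.0] -147.6
   [0.25, -0.97, 0.08] turn 0.42 rows 4 -> [584.0, -110.0, 287.0] -166.5
   [-0.08, -0.99, 0.07] turn 0.41 rows 4 -> [615.0, -205.0, 280.0] -184.9
   [0.0, -0.01, 0.0] turn 0.0 rows 1 -> [615.0, -206.0, 280.0] -184.9
```

Request:
carry_out(
  increments=[
    [0.3,-0.1,0.03,0,0,0.14,0],
    [0.6,-0.2,0.06,0,0,0.28,0],
    [0.95,-0.32,0.08,0,0,0.42,0],
  ],
)

```text
time: 15.3
position: [0.49, 0.1738, 0.3041]
ee_rot: [[-0.34, -0.94, 0.001], [-0.94, 0.34, 0.0], [-0.001, -0.001, -1.0]]
force: [0.3, 0.2, 0.2]
width: 0.0427
finger_force: 0.0
```

Request:
carry_out(
  increments=[
    [0.26,-0.2,0.03,0,0,0.14,0],
    [0.52,-0.4,0.06,0,0,0.28,0],
    [0.79,-0.61,0.08,0,0,0.42,0],
  ],
)

```text
time: 15.55
position: [0.5209, 0.0775, 0.2958]
ee_rot: [[-0.629, -0.778, 0.0], [-0.778, 0.629, 0.0], [-0.0, -0.0, -1.0]]
force: [0.4, -0.5, -0.8]
width: 0.043
finger_force: 0.0
```

Request:
carry_out(
  increments=[
    [0.18,-0.28,0.03,0,0,0.14,0],
    [0.36,-0.56,0.06,0,0,0.28,0],
    [0.55,-0.83,0.07,0,0,0.42,0],
  ],
)

```text
time: 15.8
position: [0.5516, -0.0176, 0.2886]
ee_rot: [[-0.847, -0.532, -0.0], [-0.532, 0.847, -0.0], [0.0, -0.0, -1.0]]
force: [-0.3, 0.9, 0.2]
width: 0.0425
finger_force: 0.0
```

Request:
carry_out(
  increments=[
    [0.08,-0.32,0.03,0,0,0.14,0],
    [0.16,-0.64,0.06,0,0,0.28,0],
    [0.25,-0.97,0.08,0,0,0.42,0],
  ],
)

```text
time: 16.05
position: [0.5824, -0.1128, 0.2807]
ee_rot: [[-0.973, -0.229, -0.0], [-0.229, 0.973, 0.0], [-0.0, 0.0, -1.0]]
force: [0.4, 0.9, -0.3]
width: 0.0425
finger_force: 0.0
```

Request:
carry_out(
  increments=[
    [-0.03,-0.33,0.03,0,0,0.14,0],
    [-0.05,-0.66,0.06,0,0,0.28,0],
    [-0.08,-0.99,0.07,0,0,0.41,0],
    [-0.08,-0.99,0.07,0,0,0.41,0],
    [-0.08,-0.99,0.07,0,0,0.41,0],
    [-0.08,-0.99,0.07,0,0,0.41,0],
  ],
)

```text
time: 16.55
position: [0.6128, -0.2055, 0.2734]
ee_rot: [[-0.996, 0.085, -0.001], [0.085, 0.996, 0.001], [0.001, 0.001, -1.0]]
force: [-0.2, -0.4, -0.3]
width: 0.0426
finger_force: 0.0
```

Run:
```python
from seg import *
from plan import plan
c=snap('wrist'); save(c,'w7')
for r in (100,140):
  for k in comps(c['im'],r,.76)[0]: print(k.mean(0).round(),rect(c,k,.015).tolist())
s=read_state(); print(s['position'],s['ee_rot'][:,0],s['time'],s['width'],s['force'])
plan([(.6148,-.2053,.1805,174.9)])
```

```text
[ 0.61277649 -0.20477719  0.27362461] [-9.96438113e-01  8.43221436e-02  9.28494592e-04] 16.6 0.042537089838047104 [ 0.83724173 -0.01707307  1.06427   ]
   [-0.02, -0.0, 0.93] turn 0.01 rows 4 -> [615.0, -205.0, 181.0] 174.7
```

Request:
carry_out(
  increments=[
    [-0.02,0,0.3,0,0,0.01,0],
    [-0.02,0,0.6,0,0,0.01,0],
    [-0.02,0,0.85,0,0,0.01,0],
    [-0.02,0,0.93,0,0,0.01,0],
    [-0.02,0,0.93,0,0,0.01,0],
    [-0.02,0,0.93,0,0,0.01,0],
  ],
)

```text
time: 17.1
position: [0.6153, -0.2049, 0.1814]
ee_rot: [[-0.996, 0.092, -0.0], [0.092, 0.996, 0.0], [0.0, 0.0, -1.0]]
force: [1.3, 0.4, 0.7]
width: 0.0428
finger_force: 0.0
```

Request:
carry_out(
  increments=[
    [0,0,0.01,0,0,0,-1],
    [0,0,0.01,0,0,0,-1],
    [0,0,0.01,0,0,0,-1],
    [0,0,0.01,0,0,0,-1],
    [0,0,0.01,0,0,0,-1],
    [0,0,0.01,0,0,0,-1],
    [0,0,0.01,0,0,0,-1],
  ],
  squeeze=40,
)

```text
time: 17.68
position: [0.616, -0.2061, 0.1819]
ee_rot: [[-0.996, 0.093, 0.004], [0.093, 0.996, -0.001], [-0.004, -0.001, -1.0]]
force: [0.1, 2.1, 6.8]
width: 0.0134
finger_force: 40.1
```

Run:
```python
from seg import *
from plan import plan
s=read_state(); print(s['position'],s['ee_rot'][:,0],s['time'],s['width'],s['force'])
x,y=s['position'][:2]
plan([(x,y,.28,174.9),(.629,.267,.30,269)])
```

```text
[ 0.61602543 -0.20613175  0.18188721] [-0.99562053  0.09341593 -0.0036367 ] 17.6833 0.013388506831292966 [0.12530921 2.07110933 6.78398142]
   [0.0, 0.0, -0.98] turn -0.01 rows 4 -> [616.0, -206.0, 280.0] 175.1
   [0.06, 0.95, -0.04] turn -0.42 rows 4 -> [618.0, -111.0, 284.0] 194.0
   [-0.25, 0.91, -0.04] turn -0.42 rows 4 -> [620.0, -17.0, 288.0] 212.9
   [-0.54, 0.78, -0.04] turn -0.42 rows 4 -> [623.0, 78.0, 292.0] 231.8
   [-0.76, 0.56, -0.04] turn -0.41 rows 4 -> [626.0, 173.0, 296.0] 250.2
   [-0.9, 0.3, -0.04] turn -0.42 rows 4 -> [629.0, 267.0, 300.0] 269.1
```

Request:
carry_out(
  increments=[
    [0,0,-0.1,0,0,0,-1],
    [0,0,-0.4,0,0,0,-1],
    [0,0,-0.7,0,0,0,-1],
    [0,0,-0.98,0,0,0,-1],
  ],
)

```text
time: 18.02
position: [0.6149, -0.2058, 0.2796]
ee_rot: [[-0.996, 0.094, -0.0], [0.094, 0.996, -0.0], [0.0, -0.0, -1.0]]
force: [0.7, -0.3, -0.0]
width: 0.0134
finger_force: 39.4
```

Request:
carry_out(
  increments=[
    [0.02,0.3,-0.02,0,0,-0.14,-1],
    [0.04,0.6,-0.04,0,0,-0.28,-1],
    [0.06,0.95,-0.04,0,0,-0.42,-1],
  ],
)

```text
time: 18.27
position: [0.6183, -0.1111, 0.2839]
ee_rot: [[-0.972, -0.237, 0.003], [-0.237, 0.972, -0.001], [-0.003, -0.002, -1.0]]
force: [1.0, 0.4, -0.4]
width: 0.0134
finger_force: 39.4
```

Request:
carry_out(
  increments=[
    [-0.08,0.3,-0.02,0,0,-0.14,-1],
    [-0.16,0.6,-0.04,0,0,-0.28,-1],
    [-0.25,0.91,-0.04,0,0,-0.42,-1],
  ],
)

```text
time: 18.52
position: [0.6209, -0.0151, 0.2871]
ee_rot: [[-0.841, -0.541, 0.001], [-0.541, 0.841, -0.0], [-0.001, -0.001, -1.0]]
force: [1.2, 0.3, -0.1]
width: 0.0139
finger_force: 39.4
```

Request:
carry_out(
  increments=[
    [-0.18,0.26,-0.02,0,0,-0.14,-1],
    [-0.36,0.52,-0.04,0,0,-0.28,-1],
    [-0.54,0.78,-0.04,0,0,-0.42,-1],
  ],
)

```text
time: 18.77
position: [0.6247, 0.08, 0.2911]
ee_rot: [[-0.621, -0.784, 0.001], [-0.784, 0.621, -0.0], [-0.001, -0.001, -1.0]]
force: [0.5, -0.4, -0.2]
width: 0.0132
finger_force: 39.4
```

Request:
carry_out(
  increments=[
    [-0.25,0.19,-0.02,0,0,-0.14,-1],
    [-0.5,0.38,-0.04,0,0,-0.28,-1],
    [-0.76,0.56,-0.04,0,0,-0.41,-1],
  ],
)

```text
time: 19.02
position: [0.6283, 0.1743, 0.2951]
ee_rot: [[-0.341, -0.94, 0.001], [-0.94, 0.341, -0.0], [-0.0, -0.001, -1.0]]
force: [0.2, 0.3, 0.0]
width: 0.0138
finger_force: 39.4
```

Request:
carry_out(
  increments=[
    [-0.3,0.1,-0.02,0,0,-0.14,-1],
    [-0.6,0.2,-0.04,0,0,-0.28,-1],
    [-0.9,0.3,-0.04,0,0,-0.42,-1],
    [-0.9,0.3,-0.04,0,0,-0.42,-1],
    [-0.9,0.3,-0.04,0,0,-0.42,-1],
  ],
)

```text
time: 19.43
position: [0.631, 0.2695, 0.2981]
ee_rot: [[-0.021, -1.0, 0.0], [-1.0, 0.021, -0.0], [0.0, -0.0, -1.0]]
force: [-0.0, -0.5, -0.7]
width: 0.0134
finger_force: 39.4
```

Run:
```python
from h import *
from plan import plan
s=read_state(); print(s['position'],s['ee_rot'][:,0],s['time'],s['width'],s['force'])
plan([(.6297,.268,.225,269)])
```

```text
[0.63104949 0.26951862 0.29813598] [-2.05348027e-02 -9.99789124e-01  1.71737570e-04] 19.4333 0.013350860224346568 [-0.00737774 -0.48286468 -0.69802478]
   [0.02, 0.01, 0.73] turn -0.0 rows 3 -> [630.0, 268.0, 225.0] -91.2
```

Request:
carry_out(
  increments=[
    [0.02,0.01,0.3,0,0,0,-1],
    [0.02,0.01,0.55,0,0,0,-1],
    [0.02,0.01,0.66,0,0,0,-1],
    [0.02,0.01,0.7,0,0,0,-1],
    [0.02,0.01,0.72,0,0,0,-1],
    [0.02,0.01,0.74,0,0,0,-1],
    [0.02,0.01,0.75,0,0,0,-1],
    [0.02,0.01,0.75,0,0,0,-1],
  ],
)

```text
time: 20.1
position: [0.6312, 0.2654, 0.2249]
ee_rot: [[-0.024, -1.0, 0.003], [-1.0, 0.024, 0.0], [-0.0, -0.003, -1.0]]
force: [-1.0, -1.6, 3.8]
width: 0.0136
finger_force: 39.8
```

Run:
```python
from h import *
s=read_state(); print(s['position'],s['ee_rot'][:,0],s['force'],s['time'])
```

```text
[0.63115099 0.26539697 0.22489537] [-2.36197861e-02 -9.99720945e-01 -3.70559259e-04] [-1.00085922 -1.61808777  3.79445389] 20.1
```

Request:
carry_out(
  increments=[
    [0,0,0,0,0,0,-0.3],
    [0,0,0,0,0,0,-0.1],
    [0,0,0,0,0,0,-0.1],
    [0,0,0,0,0,0,-0.1],
    [0,0,0,0,0,0,-0.1],
  ],
)

```text
time: 20.52
position: [0.6305, 0.2657, 0.2227]
ee_rot: [[-0.023, -1.0, 0.0], [-1.0, 0.023, -0.0], [0.0, -0.0, -1.0]]
force: [-0.9, 0.8, 0.4]
width: 0.0385
finger_force: 0.0
```

Request:
carry_out(
  increments=[
    [0,0,-0.1,0,0,0,-0.1],
    [0,0,-0.3,0,0,0,-0.1],
    [0,0,-0.6,0,0,0,-0.1],
    [0,0,-0.9,0,0,0,0],
    [0,0,-0.9,0,0,0,0],
  ],
)

```text
time: 20.93
position: [0.6321, 0.2663, 0.3206]
ee_rot: [[-0.023, -1.0, 0.011], [-1.0, 0.023, 0.003], [-0.003, -0.01, -1.0]]
force: [1.1, 0.8, 1.5]
width: 0.0422
finger_force: 0.0
```

Run:
```python
from seg import *
from plan import plan
s=read_state(); print(s['position'],s['ee_rot'][:,0],s['time'],s['width'],s['force'])
a=snap('scene')
for k in comps(a['im'],205)[0]: print(k.mean(0).round(),rect(a,k,.018).tolist(),rect(a,k,.058).tolist())
A=a['im'][140:340,300:500]; cv2.imwrite('pics/crop8.png',cv2.cvtColor(cv2.resize(A,(600,600)),cv2.COLOR_RGB2BGR))
b=snap('side')
for k in comps(b['im'],168)[0]: print(k.mean(0).round(),rect(b,k,.018).tolist(),rect(b,k,.058).tolist())
plan([(.5195,-.281,.36,171.4)])
```

```text
[0.63205675 0.26625374 0.32064069] [-0.02274155 -0.99973617 -0.00322758] 20.9333 0.042225452896445456 [1.12609536 0.80275222 1.54434405]
[420. 285.] [648.2, 315.5, 48.4, 44.7, -84.4] [676.9, 305.8, 45.4, 41.9, -84.4]
[370. 275.] [643.4, 225.0, 48.8, 47.6, 89.9] [672.4, 220.9, 45.8, 44.7, 89.9]
[369. 236.] [532.2, 217.2, 154.8, 54.6, 2.1] [568.0, 213.5, 145.3, 51.2, 2.1]
[131. 208.] [550.2, -289.5, 271.2, 70.9, -16.2] [584.9, -262.0, 254.6, 66.5, -16.2]
[225. 341.] [446.0, 304.1, 49.7, 38.1, -1.3] [419.2, 330.8, 46.2, 35.4, -1.3]
[186. 319.] [522.5, 313.7, 92.1, 34.7, 22.8] [490.3, 339.7, 85.6, 32.3, 22.8]
[117. 268.] [696.5, 293.4, 49.8, 31.6, -88.2] [652.1, 320.9, 46.3, 29.4, -88.2]
[211. 266.] [574.2, 200.7, 148.0, 43.9, -0.8] [538.3, 234.6, 137.5, 40.8, -0.8]
[167. 242.] [687.6, 190.7, 75.6, 43.3, 87.6] [643.7, 225.4, 70.2, 40.2, 87.6]
[379. 171.] [518.1, -280.8, 207.0, 50.1, -8.6] [486.2, -212.9, 192.4, 46.6, -8.6]
   [0.92, 0.17, -0.07] turn 0.36 rows 4 -> [612.0, 174.0, 322.0] -107.5
   [0.92, -0.1, -0.08] turn 0.36 rows 4 -> [594.0, 84.0, 330.0] -123.7
   [0.86, -0.35, -0.07] turn 0.36 rows 4 -> [575.0, -7.0, 337.0] -139.9
   [0.73, -0.58, -0.08] turn 0.36 rows 4 -> [557.0, -99.0, 345.0] -156.1
   [0.54, -0.76, -0.07] turn 0.36 rows 4 -> [538.0, -190.0, 352.0] -172.3
   [0.31, -0.88, -0.08] turn 0.36 rows 4 -> [519.0, -281.0, 360.0] -188.5
   [-0.0, 0.01, 0.0] turn 0.0 rows 1 -> [519.0, -280.0, 360.0] -188.5
```

View pics/crop8.png

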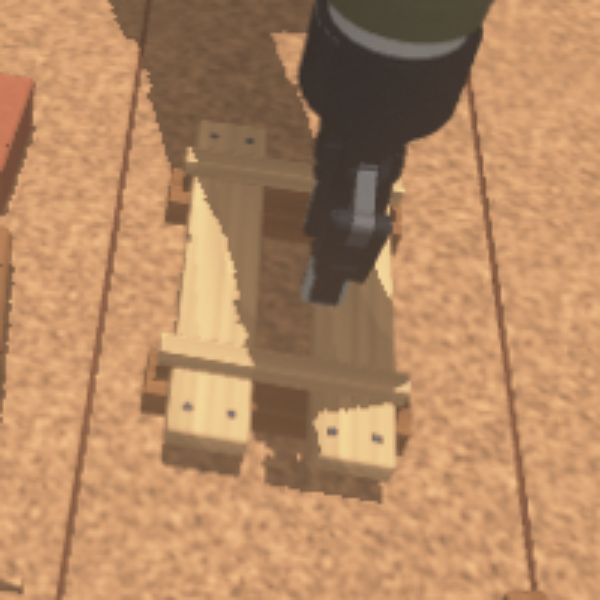

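Both sticks lie across both slats over their bearers, at crop rows about 165 and 360. Next is the short slat.

Request:
carry_out(
  increments=[
    [0.3,0.06,-0.07,0,0,0.12,0.4],
    [0.6,0.12,-0.07,0,0,0.24,0.4],
    [0.92,0.17,-0.07,0,0,0.36,0.4],
  ],
)

```text
time: 21.28
position: [0.6104, 0.1739, 0.3186]
ee_rot: [[-0.303, -0.953, -0.002], [-0.953, 0.303, -0.0], [0.001, 0.002, -1.0]]
force: [0.3, -1.3, -0.3]
width: 0.0597
finger_force: 0.0
```

Request:
carry_out(
  increments=[
    [0.3,-0.03,-0.08,0,0,0.12,0.8],
    [0.6,-0.06,-0.08,0,0,0.24,0.8],
    [0.92,-0.1,-0.08,0,0,0.36,0.8],
  ],
)

```text
time: 21.53
position: [0.5923, 0.0823, 0.3269]
ee_rot: [[-0.558, -0.83, -0.001], [-0.83, 0.558, 0.0], [0.001, 0.001, -1.0]]
force: [0.6, -0.4, 0.2]
width: 0.0767
finger_force: 0.0
```

Request:
carry_out(
  increments=[
    [0.28,-0.12,-0.07,0,0,0.12,0.8],
    [0.57,-0.24,-0.07,0,0,0.24,0.8],
    [0.86,-0.35,-0.07,0,0,0.36,0.8],
  ],
)

```text
time: 21.78
position: [0.5738, -0.009, 0.3339]
ee_rot: [[-0.768, -0.64, -0.001], [-0.64, 0.768, 0.0], [0.001, 0.001, -1.0]]
force: [1.0, 0.1, 0.2]
width: 0.0769
finger_force: 0.0
```

Request:
carry_out(
  increments=[
    [0.24,-0.19,-0.08,0,0,0.12,0.8],
    [0.48,-0.38,-0.08,0,0,0.24,0.8],
    [0.73,-0.58,-0.08,0,0,0.36,0.8],
  ],
)

```text
time: 22.03
position: [0.5552, -0.1001, 0.342]
ee_rot: [[-0.916, -0.401, -0.001], [-0.401, 0.916, 0.0], [0.001, 0.001, -1.0]]
force: [0.4, -0.6, -1.4]
width: 0.0766
finger_force: 0.0
```

Request:
carry_out(
  increments=[
    [0.18,-0.25,-0.07,0,0,0.12,0.8],
    [0.36,-0.5,-0.07,0,0,0.24,0.8],
    [0.54,-0.76,-0.07,0,0,0.36,0.8],
  ],
)

```text
time: 22.28
position: [0.5366, -0.1915, 0.349]
ee_rot: [[-0.992, -0.129, -0.001], [-0.129, 0.992, 0.001], [0.001, 0.001, -1.0]]
force: [1.4, 0.2, -0.1]
width: 0.0769
finger_force: 0.0
```

Request:
carry_out(
  increments=[
    [0.1,-0.3,-0.08,0,0,0.12,0.8],
    [0.2,-0.6,-0.08,0,0,0.24,0.8],
    [0.31,-0.88,-0.08,0,0,0.36,0.8],
    [0.31,-0.88,-0.08,0,0,0.36,0.8],
    [0.31,-0.88,-0.08,0,0,0.36,0.8],
    [0.31,-0.88,-0.08,0,0,0.36,0.8],
  ],
)

```text
time: 22.78
position: [0.5181, -0.2813, 0.3567]
ee_rot: [[-0.989, 0.148, -0.002], [0.148, 0.989, 0.002], [0.002, 0.001, -1.0]]
force: [-0.5, 1.3, -0.0]
width: 0.0769
finger_force: 0.0
```

Run:
```python
from seg import *
import pickle
c=snap('wrist'); save(c,'w9'); pickle.dump(c,open('wrist9.pkl','wb'))
s=read_state(); print(s['position'],s['ee_rot'][:,0],s['time'],s['width'])
```

```text
[ 0.51841507 -0.28079271  0.35693342] [-0.98919091  0.14662519  0.00154774] 22.8333 0.07663786259585909
```

View pics/w9.png

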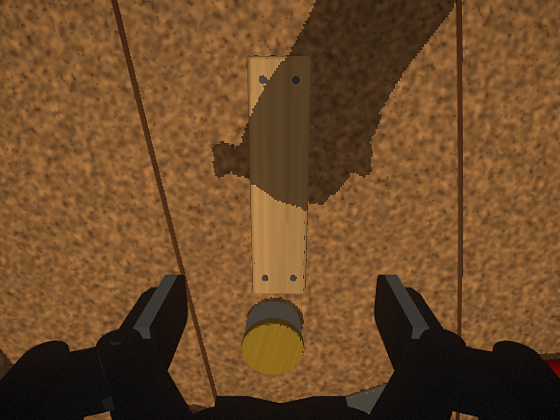

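The short slat lies centred under the gripper, with corners at (248,56), (311,56), (306,293) and (254,293). The tin is just off its far end at (272,340).

Run:
```python
from seg import *
from plan import plan
import pickle
c=pickle.load(open('wrist9.pkl','rb'))
P=onplane(c,[(248,56),(311,56),(306,293),(254,293)],.018)[:,:2]*1000
a=P[:2].mean(0);b=P[2:].mean(0);d=b-a
print('centre',P.mean(0),'len',np.hypot(*d),'w',np.hypot(*(P[0]-P[1])),np.hypot(*(P[2]-P[3])),'yaw',np.degrees(np.arctan2(d[1],d[0])))
plan([(.5181,-.2808,.177,171.4)])
```

```text
centre [ 517.42501914 -281.37265493] len 206.6543354112017 w 48.402263114374264 48.74306673811137 yaw -8.438966282554507
   [0.0, -0.0, 0.9] turn 0.0 rows 3 -> [518.0, -281.0, 267.0] 171.6
   [0.0, -0.0, 0.9] turn 0.0 rows 3 -> [518.0, -281.0, 177.0] 171.6
```

Request:
carry_out(
  increments=[
    [0,0,0.3,0,0,0,0.7],
    [0,0,0.6,0,0,0,0.7],
    [0,0,0.9,0,0,0,0.7],
  ],
)

```text
time: 23.08
position: [0.5191, -0.2801, 0.2673]
ee_rot: [[-0.989, 0.145, 0.001], [0.145, 0.989, -0.001], [-0.002, -0.001, -1.0]]
force: [0.7, 0.6, 0.0]
width: 0.0727
finger_force: 0.0
```

Request:
carry_out(
  increments=[
    [0,0,0.3,0,0,0,0.7],
    [0,0,0.6,0,0,0,0.7],
    [0,0,0.8,0,0,0,0.7],
    [0,0,0.89,0,0,0,0.7],
    [0,0,0.89,0,0,0,0.7],
  ],
)

```text
time: 23.5
position: [0.5179, -0.2797, 0.1763]
ee_rot: [[-0.989, 0.146, -0.004], [0.146, 0.989, 0.003], [0.004, 0.002, -1.0]]
force: [-0.8, -0.6, 0.1]
width: 0.0727
finger_force: 0.0
```

Request:
carry_out(
  increments=[
    [0,0,0,0,0,0,0.7],
    [0,0,0,0,0,0,-1],
    [0,0,0,0,0,0,-1],
    [0,0,0,0,0,0,-1],
    [0,0,0,0,0,0,-1],
    [0,0,0,0,0,0,-1],
    [0,0,0,0,0,0,-1],
  ],
  squeeze=50,
)

```text
time: 24.08
position: [0.5194, -0.2823, 0.181]
ee_rot: [[-0.989, 0.148, 0.004], [0.148, 0.989, -0.002], [-0.004, -0.002, -1.0]]
force: [-0.5, 1.0, 6.3]
width: 0.0485
finger_force: 52.5
```

Run:
```python
from seg import *
from plan import plan
s=read_state(); print(s['position'],s['ee_rot'][:,0],s['time'],s['width'],s['force'])
x,y,z=s['position']
plan([(x,y,.275,171.6),(x,y,.33,171.6),(.5454,.268,.33,179)])
```

```text
[ 0.51942554 -0.28230534  0.18099636] [-0.98899063  0.14792746 -0.0038732 ] 24.0833 0.048460848474617756 [-0.49584612  0.97758657  6.31455402]
   [0.0, 0.0, -0.94] turn -0.0 rows 4 -> [519.0, -282.0, 275.0] 171.5
   [0.0, 0.0, -0.55] turn -0.0 rows 3 -> [519.0, -282.0, 330.0] 171.5
   [0.09, 0.91, -0.0] turn -0.03 rows 3 -> [524.0, -191.0, 330.0] 172.8
   [0.07, 0.92, -0.0] turn -0.03 rows 4 -> [529.0, -99.0, 330.0] 174.2
   [0.05, 0.92, -0.0] turn -0.03 rows 4 -> [533.0, -7.0, 330.0] 175.5
   [0.03, 0.92, -0.0] turn -0.03 rows 4 -> [537.0, 85.0, 330.0] 176.9
   [0.01, 0.92, -0.0] turn -0.02 rows 4 -> [541.0, 177.0, 330.0] 177.8
   [-0.01, 0.91, -0.0] turn -0.03 rows 3 -> [545.0, 268.0, 330.0] 179.1
```

Request:
carry_out(
  increments=[
    [0,0,-0.1,0,0,0,-1],
    [0,0,-0.3,0,0,0,-1],
    [0,0,-0.6,0,0,0,-1],
    [0,0,-0.94,0,0,0,-1],
  ],
)

```text
time: 24.42
position: [0.5176, -0.2812, 0.2729]
ee_rot: [[-0.989, 0.148, -0.003], [0.148, 0.989, 0.002], [0.003, 0.002, -1.0]]
force: [1.4, -0.2, -2.0]
width: 0.0477
finger_force: 52.1
```

Request:
carry_out(
  increments=[
    [0.02,0.2,-0.25,0,0,0,-1],
    [0.05,0.5,-0.5,0,0,-0.01,-1],
    [0.07,0.75,-0.55,0,0,-0.02,-1],
    [0.09,0.91,-0.55,0,0,-0.03,-1],
  ],
)

```text
time: 24.75
position: [0.5235, -0.1889, 0.3316]
ee_rot: [[-0.992, 0.124, 0.005], [0.124, 0.992, -0.002], [-0.005, -0.001, -1.0]]
force: [0.2, -0.2, -2.1]
width: 0.0482
finger_force: 52.2
```

Request:
carry_out(
  increments=[
    [0.02,0.3,0,0,0,-0.01,-1],
    [0.05,0.6,0,0,0,-0.02,-1],
    [0.07,0.92,0,0,0,-0.03,-1],
  ],
)

```text
time: 25.0
position: [0.5271, -0.0973, 0.3287]
ee_rot: [[-0.995, 0.102, 0.001], [0.102, 0.995, -0.001], [-0.001, -0.0, -1.0]]
force: [-0.3, 0.6, -1.5]
width: 0.0482
finger_force: 52.2
```

Request:
carry_out(
  increments=[
    [0.02,0.3,0,0,0,-0.01,-1],
    [0.03,0.6,0,0,0,-0.02,-1],
    [0.05,0.92,0,0,0,-0.03,-1],
  ],
)

```text
time: 25.25
position: [0.5317, -0.005, 0.3287]
ee_rot: [[-0.997, 0.078, 0.001], [0.078, 0.997, -0.0], [-0.001, -0.0, -1.0]]
force: [0.1, 0.8, -1.8]
width: 0.0484
finger_force: 52.2
```

Request:
carry_out(
  increments=[
    [0.01,0.3,0,0,0,-0.01,-1],
    [0.02,0.6,0,0,0,-0.02,-1],
    [0.03,0.92,0,0,0,-0.03,-1],
  ],
)

```text
time: 25.5
position: [0.5357, 0.087, 0.3286]
ee_rot: [[-0.999, 0.054, 0.001], [0.054, 0.999, -0.0], [-0.001, -0.0, -1.0]]
force: [1.3, -0.5, -2.1]
width: 0.0483
finger_force: 52.2
```

Request:
carry_out(
  increments=[
    [0,0.3,0,0,0,-0.01,-1],
    [0.01,0.6,0,0,0,-0.02,-1],
    [0.01,0.92,0,0,0,-0.02,-1],
  ],
)

```text
time: 25.75
position: [0.5396, 0.1789, 0.3286]
ee_rot: [[-0.999, 0.039, 0.0], [0.039, 0.999, -0.0], [-0.0, -0.0, -1.0]]
force: [0.8, 1.1, -0.9]
width: 0.0486
finger_force: 52.2
```

Request:
carry_out(
  increments=[
    [0,0.3,0,0,0,-0.01,-1],
    [-0.01,0.6,0,0,0,-0.02,-1],
    [-0.01,0.8,0,0,0,-0.03,-1],
    [-0.01,0.91,0,0,0,-0.03,-1],
    [-0.01,0.91,0,0,0,-0.03,-1],
    [-0.01,0.91,0,0,0,-0.03,-1],
  ],
)

```text
time: 26.25
position: [0.5444, 0.2685, 0.3279]
ee_rot: [[-1.0, 0.014, -0.0], [0.014, 1.0, -0.001], [0.0, -0.001, -1.0]]
force: [-0.6, -0.0, -2.1]
width: 0.0484
finger_force: 52.2
```

Run:
```python
from seg import *
from plan import plan
s=read_state(); print(s['position'],s['ee_rot'][:,0],s['time'],s['width'],s['force'])
plan([(.5465,.268,.239,179)])
```

```text
[0.54443413 0.26853696 0.32787283] [-9.99895248e-01  1.44736472e-02  7.92187139e-05] 26.25 0.0483664030981265 [-0.64236382 -0.04324549 -2.06719342]
   [-0.02, -0.01, 0.89] turn 0.0 rows 3 -> [546.0, 268.0, 239.0] 179.2
```

Request:
carry_out(
  increments=[
    [-0.02,0,0.3,0,0,0,-1],
    [-0.02,0,0.6,0,0,0,-1],
    [-0.02,0,0.75,0,0,0,-1],
    [-0.02,0,0.82,0,0,0,-1],
    [-0.02,0,0.85,0,0,0,-1],
    [-0.02,0,0.85,0,0,0,-1],
  ],
)

```text
time: 26.75
position: [0.5469, 0.2676, 0.2428]
ee_rot: [[-1.0, 0.017, -0.0], [0.017, 1.0, -0.0], [0.0, -0.0, -1.0]]
force: [0.3, 0.5, -2.3]
width: 0.0487
finger_force: 52.2
```

Request:
carry_out(
  increments=[
    [0,0,0.01,0,0,0,-1],
    [0,0,0.02,0,0,0,-1],
    [0,0,0.03,0,0,0,-1],
    [0,0,0.04,0,0,0,-1],
    [0,0,0.04,0,0,0,-1],
  ],
)

```text
time: 27.17
position: [0.5468, 0.2686, 0.2391]
ee_rot: [[-1.0, 0.015, 0.001], [0.015, 1.0, 0.0], [-0.001, 0.0, -1.0]]
force: [0.3, 0.0, -1.0]
width: 0.0482
finger_force: 52.3
```

Run:
```python
from seg import *
s=read_state(); print(s['position'],s['ee_rot'][:,0],s['time'],s['width'],s['force'])
```

```text
[0.54678706 0.26864758 0.23907274] [-9.99888059e-01  1.49377011e-02 -8.57633500e-04] 27.1667 0.04819830480148421 [ 0.25413122  0.03236077 -0.95063909]
```

Request:
carry_out(
  increments=[
    [0,0,0.01,0,0,0,-1],
    [0,0,0.02,0,0,0,-1],
    [0,0,0.02,0,0,0,-1],
    [0,0,0.02,0,0,0,0.5],
    [0,0,0.02,0,0,0,0.5],
    [0,0,0.02,0,0,0,0.6],
    [0,0,0.02,0,0,0,0.6],
    [0,0,0.02,0,0,0,0.6],
  ],
)

```text
time: 27.83
position: [0.5467, 0.2685, 0.2364]
ee_rot: [[-1.0, 0.015, -0.0], [0.015, 1.0, -0.0], [0.0, -0.0, -1.0]]
force: [0.2, 0.3, -0.6]
width: 0.0684
finger_force: 0.0
```

Request:
carry_out(
  increments=[
    [0,0,-0.1,0,0,0,0.6],
    [0,0,-0.3,0,0,0,0.6],
    [0,0,-0.6,0,0,0,0.6],
    [0,0,-1,0,0,0,0.8],
    [0,0,-1,0,0,0,0.8],
  ],
)

```text
time: 28.25
position: [0.5485, 0.2692, 0.3453]
ee_rot: [[-1.0, 0.015, 0.011], [0.015, 1.0, 0.004], [-0.011, 0.004, -1.0]]
force: [1.1, 0.3, 2.4]
width: 0.0768
finger_force: 0.0
```

Run:
```python
from seg import *
from plan import plan
import pickle
s=read_state(); print(s['position'],s['ee_rot'][:,0],s['time'],s['width'],s['force'])
a=snap('scene'); b=snap('side'); pickle.dump(b,open('side10.pkl','wb')); pickle.dump(a,open('scene10.pkl','wb')); save(a,'sc10'); save(b,'si10')
for c,r in ((a,205),(b,168)):
  for k in comps(c['im'],r)[0]: print(k.mean(0).round(),rect(c,k,.043).tolist(),rect(c,k,.076).tolist())
# brick top: scene and side masks near the brick
for k in comps(a['im'],175,.55,.64)[0]: print('brick sc',k.mean(0).round(),[rect(a,k,z).tolist() for z in(.05,.052,.054)])
m=b['im'][215:260,290:365].astype(int); q=m[...,1]/m[...,0]; print(np.histogram(m[...,0][(q<.65)],bins=range(40,200,10)))
plan([(.4433,.0447,.36,175.8)])
```

```text
[0.54847621 0.26923041 0.345281  ] [-0.99982283  0.01495597 -0.01142959] 28.25 0.07677418741117428 [1.11099964 0.3067739  2.3867767 ]
[418. 283.] [663.2, 307.8, 47.4, 45.6, 89.0] [687.0, 299.9, 44.9, 43.2, 89.0]
[369. 275.] [661.7, 222.4, 47.2, 45.4, 89.4] [685.6, 219.0, 44.7, 43.0, 89.4]
[100. 234.] [668.9, -308.2, 54.0, 52.3, -78.5] [692.5, -283.6, 51.1, 49.5, -78.5]
[389. 238.] [549.3, 268.7, 159.6, 151.7, -1.7] [579.1, 262.8, 151.2, 143.7, -1.7]
[223. 345.] [429.3, 326.9, 46.5, 24.0, -1.3] [407.2, 348.6, 43.7, 22.6, -1.3]
[273. 297.] [431.1, 208.9, 49.5, 24.8, 25.9] [408.9, 237.7, 46.5, 23.3, 25.9]
[147. 290.] [589.8, 315.0, 69.9, 41.1, -1.4] [558.0, 337.4, 65.6, 38.6, -1.4]
[122. 269.] [662.2, 308.1, 51.8, 42.3, -89.7] [626.0, 330.9, 48.7, 39.7, -89.7]
[199. 260.] [575.5, 223.9, 223.0, 90.8, -1.4] [544.5, 251.8, 209.4, 85.2, -1.4]
brick sc [294. 179.] [[441.6, 45.0, 103.0, 49.3, -4.2], [443.8, 45.4, 102.7, 49.2, -4.2], [446.0, 45.8, 102.3, 49.0, -4.2]]
(array([  0,   0,   0,   0,   0,   9, 691,  33,  26,  33,  43,  64, 910,
         1,   0]), array([ 40,  50,  60,  70,  80,  90, 100, 110, 120, 130, 140, 150, 160,
       170, 180, 190]))
   [0.34, -0.75, -0.07] turn 0.02 rows 3 -> [512.0, 194.0, 347.0] 178.2
   [0.32, -0.76, -0.07] turn 0.03 rows 3 -> [478.0, 119.0, 354.0] 176.9
   [0.31, -0.76, -0.06] turn 0.02 rows 3 -> [443.0, 45.0, 360.0] 176.0
```

Request:
carry_out(
  increments=[
    [0.1,-0.2,-0.07,0,0,0.01,0.9],
    [0.2,-0.45,-0.07,0,0,0.02,1],
    [0.34,-0.75,-0.07,0,0,0.02,1],
  ],
)

```text
time: 28.6
position: [0.5113, 0.194, 0.3427]
ee_rot: [[-1.0, 0.029, -0.001], [0.029, 1.0, -0.0], [0.001, -0.0, -1.0]]
force: [0.8, 0.1, -0.2]
width: 0.085
finger_force: 0.0
```

Request:
carry_out(
  increments=[
    [0.1,-0.25,-0.07,0,0,0.01,1],
    [0.2,-0.5,-0.07,0,0,0.02,1],
    [0.32,-0.76,-0.07,0,0,0.03,1],
  ],
)

```text
time: 28.85
position: [0.4763, 0.1181, 0.3499]
ee_rot: [[-0.999, 0.054, -0.001], [0.054, 0.999, -0.0], [0.001, -0.0, -1.0]]
force: [-0.9, -0.8, 0.1]
width: 0.0856
finger_force: 0.0
```

Request:
carry_out(
  increments=[
    [0.1,-0.25,-0.06,0,0,0.01,1],
    [0.2,-0.5,-0.06,0,0,0.02,1],
    [0.31,-0.76,-0.06,0,0,0.02,1],
    [0.31,-0.76,-0.06,0,0,0.02,1],
    [0.31,-0.76,-0.06,0,0,0.02,1],
  ],
)

```text
time: 29.27
position: [0.4413, 0.0439, 0.356]
ee_rot: [[-0.997, 0.073, -0.002], [0.073, 0.997, 0.0], [0.002, 0.0, -1.0]]
force: [0.1, 0.6, -0.7]
width: 0.0853
finger_force: 0.0
```

Run:
```python
from seg import *
from plan import plan
import pickle
def bm(c,rmin,x0,x1,y0,y1):
    im=cv2.medianBlur(c['im'],3).astype(float); m=((im[...,1]/(im[...,0]+1)<.66)&(im[...,0]>rmin)).astype(np.uint8)
    z=np.zeros_like(m); z[y0:y1,x0:x1]=m[y0:y1,x0:x1]; z=cv2.morphologyEx(z,cv2.MORPH_OPEN,np.ones((3,3)))
    cs=cv2.findContours(z,cv2.RETR_EXTERNAL,cv2.CHAIN_APPROX_NONE)[0]; return max(cs,key=cv2.contourArea)[:,0]
a,b=[pickle.load(open(n+'10.pkl','rb')) for n in('scene','side')]
ka,kb=bm(a,175,270,320,150,215),bm(b,145,285,370,215,280)
for z in (.046,.049,.052,.055): print(z,rect(a,ka,z),rect(b,kb,z))
# short slat edges in the side view: top plane mask, larger area now unobstructed
for n,r in (('scene',205),('side',168)):
    c=snap(n); pickle.dump(c,open(n+'11.pkl','wb'))
    for k in comps(c['im'],r)[0]:
        print(n,k.mean(0).round(),rect(c,k,.043).tolist(),rect(c,k,.076).tolist())
c=snap('wrist'); save(c,'w11'); pickle.dump(c,open('wrist11.pkl','wb'))
im=c['im'].astype(float); z=(im[...,1]/(im[...,0]+1)<.66).astype(np.uint8); z[260:]=0
z=cv2.morphologyEx(z,cv2.MORPH_OPEN,np.ones((5,5)))
k=max(cv2.findContours(z,cv2.RETR_EXTERNAL,cv2.CHAIN_APPROX_NONE)[0],key=cv2.contourArea)[:,0]
print('wrist brick',k.min(0),k.max(0),rect(c,k,.052))
s=read_state(); print(s['position'],s['ee_rot'][:,0],s['time'],s['width'])
```

```text
0.046 [436.9  43.8 104.3  50.6  -4.3] [444.6  39.8 103.2  50.2  -4.5]
0.049 [440.2  44.4 103.8  50.4  -4.3] [442.5  43.4 102.7  49.9  -4.5]
0.052 [443.5  44.9 103.2  50.1  -4.3] [440.4  46.9 102.1  49.6  -4.5]
0.055 [446.8  45.5 102.7  49.9  -4.3] [438.3  50.5 101.5  49.4  -4.5]
scene [418. 284.] [662.9, 308.0, 47.2, 45.1, 88.4] [686.7, 300.1, 44.7, 42.8, 88.4]
scene [369. 275.] [661.5, 222.5, 47.0, 45.1, 89.6] [685.4, 219.1, 44.5, 42.7, 89.6]
scene [100. 234.] [670.4, -308.8, 50.6, 49.6, -78.7] [693.9, -284.2, 47.9, 46.9, -78.7]
scene [397. 221.] [518.0, 269.5, 221.5, 151.7, -1.6] [549.5, 263.6, 209.8, 143.7, -1.6]
side [228. 339.] [429.2, 315.1, 48.1, 47.7, -1.3] [407.1, 337.5, 45.2, 44.8, -1.3]
side [269. 303.] [427.7, 226.7, 48.6, 47.3, 89.7] [405.7, 254.4, 45.6, 44.4, 89.7]
side [173. 304.] [544.7, 315.7, 160.7, 50.8, 3.2] [515.6, 338.0, 151.0, 47.7, 3.2]
side [121. 269.] [662.2, 308.2, 51.7, 42.3, -89.1] [625.9, 331.0, 48.6, 39.7, -89.1]
side [199. 267.] [575.5, 223.8, 223.0, 90.4, -1.4] [544.4, 251.7, 209.5, 84.9, -1.4]
wrist brick [245 120] [315 256] [437.3  45.4 106.7  51.6  -4.1]
[0.44232472 0.0453375  0.35628943] [-9.97587050e-01  6.94249459e-02  5.03570885e-04] 29.4167 0.08521397142865605
```

Request:
carry_out(
  increments=[
    [0.01,0,0.3,0,0,0.01,1],
    [0.01,0,0.6,0,0,0.01,1],
    [0.01,0,0.85,0,0,0.01,1],
    [0.01,0,0.95,0,0,0.01,1],
  ],
)

```text
time: 29.75
position: [0.44, 0.0461, 0.2582]
ee_rot: [[-0.997, 0.076, -0.005], [0.076, 0.997, 0.0], [0.005, 0.0, -1.0]]
force: [-1.2, -0.0, -0.2]
width: 0.0856
finger_force: 0.0
```

Request:
carry_out(
  increments=[
    [0,0,0.25,0,0,0,1],
    [0,0,0.5,0,0,0,1],
    [0,0,0.62,0,0,0,1],
    [0,0,0.65,0,0,0,1],
    [0,0,0.65,0,0,0,1],
  ],
)

```text
time: 30.17
position: [0.4408, 0.0458, 0.1956]
ee_rot: [[-0.997, 0.076, -0.003], [0.076, 0.997, 0.0], [0.003, 0.0, -1.0]]
force: [0.4, -0.9, 0.2]
width: 0.0852
finger_force: 0.0
```

Request:
carry_out(
  increments=[
    [0,0,0,0,0,0,-1],
    [0,0,0,0,0,0,-1],
    [0,0,0,0,0,0,-1],
    [0,0,0,0,0,0,-1],
    [0,0,0,0,0,0,-1],
    [0,0,0,0,0,0,-1],
    [0,0,0,0,0,0,-1],
    [0,0,0,0,0,0,-1],
  ],
  squeeze=75,
)

```text
time: 30.83
position: [0.4419, 0.0449, 0.1981]
ee_rot: [[-0.997, 0.078, 0.003], [0.078, 0.997, -0.0], [-0.003, 0.0, -1.0]]
force: [-1.1, 0.4, 6.1]
width: 0.0509
finger_force: 79.7
```

Run:
```python
from seg import *
from plan import plan
s=read_state(); print(s['position'],s['ee_rot'][:,0],s['time'],s['width'],s['force'])
x,y,z=s['position']
plan([(x,y,.285,175.7),(x,y,.345,175.7),(.546,.268,.345,179)])
```

```text
[0.44191189 0.04493107 0.19805179] [-0.99697619  0.07764964 -0.0030017 ] 30.8333 0.05093039599951433 [-1.11426557  0.43608973  6.08351538]
   [0.0, 0.0, -0.87] turn -0.0 rows 3 -> [442.0, 45.0, 285.0] 175.5
   [0.0, 0.0, -0.6] turn -0.0 rows 3 -> [442.0, 45.0, 345.0] 175.5
   [-0.29, 0.77, 0.0] turn -0.03 rows 3 -> [477.0, 119.0, 345.0] 176.9
   [-0.31, 0.76, 0.0] turn -0.02 rows 3 -> [512.0, 194.0, 345.0] 177.8
   [-0.31, 0.76, 0.0] turn -0.03 rows 3 -> [546.0, 268.0, 345.0] 179.1
```

Request:
carry_out(
  increments=[
    [0,0,-0.1,0,0,0,-1],
    [0,0,-0.25,0,0,0,-1],
    [0,0,-0.5,0,0,0,-1],
    [0,0,-0.75,0,0,0,-1],
    [0,0,-0.87,0,0,0,-1],
  ],
)

```text
time: 31.25
position: [0.4414, 0.0449, 0.2861]
ee_rot: [[-0.997, 0.078, 0.002], [0.078, 0.997, -0.0], [-0.002, -0.0, -1.0]]
force: [0.6, -0.5, -5.5]
width: 0.0508
finger_force: 80.1
```

Request:
carry_out(
  increments=[
    [-0.05,0.15,-0.25,0,0,0,-1],
    [-0.14,0.38,-0.5,0,0,-0.01,-1],
    [-0.22,0.6,-0.6,0,0,-0.02,-1],
    [-0.29,0.77,-0.6,0,0,-0.03,-1],
  ],
)

```text
time: 31.58
position: [0.4772, 0.1207, 0.3467]
ee_rot: [[-0.999, 0.054, 0.005], [0.054, 0.999, 0.001], [-0.005, 0.001, -1.0]]
force: [1.2, 0.0, -5.1]
width: 0.0508
finger_force: 80.7
```

Request:
carry_out(
  increments=[
    [-0.08,0.2,0,0,0,0,-1],
    [-0.16,0.4,0,0,0,-0.01,-1],
    [-0.24,0.6,0,0,0,-0.02,-1],
    [-0.31,0.76,0,0,0,-0.02,-1],
  ],
)

```text
time: 31.92
position: [0.511, 0.1949, 0.343]
ee_rot: [[-0.999, 0.038, -0.001], [0.038, 0.999, -0.0], [0.001, -0.0, -1.0]]
force: [-0.5, -0.9, -5.0]
width: 0.0511
finger_force: 80.5
```

Request:
carry_out(
  increments=[
    [-0.08,0.2,0,0,0,0,-1],
    [-0.16,0.4,0,0,0,-0.01,-1],
    [-0.24,0.6,0,0,0,-0.02,-1],
    [-0.3,0.72,0,0,0,-0.03,-1],
    [-0.31,0.76,0,0,0,-0.03,-1],
    [-0.31,0.76,0,0,0,-0.03,-1],
    [-0.31,0.76,0,0,0,-0.03,-1],
  ],
)

```text
time: 32.5
position: [0.5444, 0.2681, 0.3429]
ee_rot: [[-1.0, 0.015, -0.002], [0.015, 1.0, -0.001], [0.002, -0.001, -1.0]]
force: [-0.4, -0.6, -5.6]
width: 0.0507
finger_force: 80.3
```

Run:
```python
from seg import *
from plan import plan
s=read_state(); print(s['position'],s['ee_rot'][:,0],s['time'],s['width'],s['force'])
plan([(.5465,.268,.274,179)])
```

```text
[0.54444412 0.26807016 0.34288926] [-0.99988445  0.01507286  0.00197546] 32.5 0.050727525474255505 [-0.386676   -0.63034126 -5.64787686]
   [-0.02, -0.0, 0.69] turn 0.0 rows 3 -> [546.0, 268.0, 274.0] 179.1
```

Request:
carry_out(
  increments=[
    [-0.02,0,0.25,0,0,0,-1],
    [-0.02,0,0.45,0,0,0,-1],
    [-0.02,0,0.57,0,0,0,-1],
    [-0.02,0,0.63,0,0,0,-1],
    [-0.02,0,0.66,0,0,0,-1],
    [-0.02,0,0.68,0,0,0,-1],
    [-0.02,0,0.69,0,0,0,-1],
    [-0.02,0,0.69,0,0,0,-1],
  ],
)

```text
time: 33.17
position: [0.5473, 0.2683, 0.2755]
ee_rot: [[-1.0, 0.015, 0.001], [0.015, 1.0, 0.0], [-0.001, 0.0, -1.0]]
force: [-0.4, 0.5, -5.5]
width: 0.0508
finger_force: 80.4
```

Run:
```python
from seg import *
s=read_state(); print(s['position'],s['ee_rot'][:,0],s['time'],s['width'],s['force'])
```

```text
[0.54733999 0.26826871 0.2754874 ] [-0.99988091  0.01537167 -0.00136984] 33.1667 0.05084337453014875 [-0.41038259  0.47354566 -5.45487664]
```

Request:
carry_out(
  increments=[
    [0,0,0.01,0,0,0,-1],
    [0,0,0.02,0,0,0,-1],
    [0,0,0.02,0,0,0,-1],
    [0,0,0.02,0,0,0,-1],
  ],
)

```text
time: 33.5
position: [0.5474, 0.2685, 0.2741]
ee_rot: [[-1.0, 0.015, 0.002], [0.015, 1.0, 0.0], [-0.002, 0.0, -1.0]]
force: [-1.7, -0.3, 3.8]
width: 0.0508
finger_force: 81.3
```

Contact is confirmed: the force went from -5.5 to +3.8 N. Releasing and retreating.

Request:
carry_out(
  increments=[
    [0,0,0,0,0,0,0.4],
    [0,0,0,0,0,0,0.6],
    [0,0,0,0,0,0,0.6],
    [0,0,0,0,0,0,0.6],
    [0,0,0,0,0,0,0.6],
    [0,0,0,0,0,0,0.6],
  ],
)

```text
time: 34.0
position: [0.5471, 0.2684, 0.2725]
ee_rot: [[-1.0, 0.015, -0.0], [0.015, 1.0, -0.0], [0.0, -0.0, -1.0]]
force: [0.3, 0.0, 0.5]
width: 0.0684
finger_force: 0.0
```

Request:
carry_out(
  increments=[
    [0,0,-0.1,0,0,0,0.6],
    [0,0,-0.3,0,0,0,0.6],
    [0,0,-0.6,0,0,0,0.6],
    [0,0,-1,0,0,0,0.6],
    [0,0,-1,0,0,0,0.6],
  ],
)

```text
time: 34.42
position: [0.5485, 0.2689, 0.3815]
ee_rot: [[-1.0, 0.015, 0.012], [0.015, 1.0, 0.004], [-0.012, 0.004, -1.0]]
force: [0.8, 0.3, 1.4]
width: 0.0683
finger_force: 0.0
```

Request:
carry_out(
  increments=[
    [0.3,-0.3,0,0,0,0,0.6],
    [0.6,-0.6,0,0,0,0,0.6],
    [0.8,-0.9,0,0,0,0,0.6],
    [0.8,-0.9,0,0,0,0,0.6],
  ],
)

```text
time: 34.75
position: [0.461, 0.1764, 0.3725]
ee_rot: [[-1.0, 0.017, -0.005], [0.017, 1.0, -0.003], [0.005, -0.003, -1.0]]
force: [-0.1, -0.1, -0.1]
width: 0.0682
finger_force: 0.0
```

Request:
carry_out(
  increments=[
    [0,-0.4,0,0,0,0,0.6],
    [0,-0.8,0,0,0,0,0.6],
    [0,-1,0,0,0,0,0.6],
    [0,-1,0,0,0,0,0.6],
    [0,-1,0,0,0,0,0.6],
  ],
)

```text
time: 35.17
position: [0.4643, 0.0786, 0.3735]
ee_rot: [[-1.0, 0.018, 0.001], [0.018, 1.0, 0.0], [-0.001, 0.0, -1.0]]
force: [0.3, 0.5, 1.2]
width: 0.0684
finger_force: 0.0
```

Run:
```python
from seg import *
s=read_state(); print(s['position'],s['time'],s['width'],s['force'])
a,b=snap('scene'),snap('side')
for nm,c,r in (('scene',a,175),('side',b,145)):
    for k in comps(c['im'],r,.55,.65)[0]:
        if nm=='scene' or 100<k.mean(0)[0]<300 and 230<k.mean(0)[1]<330: print('brick',nm,k.mean(0).round(),rect(c,k,.128).tolist())
A=a['im'][140:340,300:500];B=b['im'][190:390,60:260]
cv2.imwrite('pics/final.png',cv2.cvtColor(np.hstack([cv2.resize(A,(400,400)),cv2.resize(B,(400,400))]),cv2.COLOR_RGB2BGR))
```

```text
[0.46428462 0.07864639 0.37347064] 35.1667 0.06835540688191771 [0.30839474 0.48602709 1.17623035]
brick scene [405. 203.] [549.2, 268.5, 103.1, 47.3, -1.4]
```

View pics/final.png

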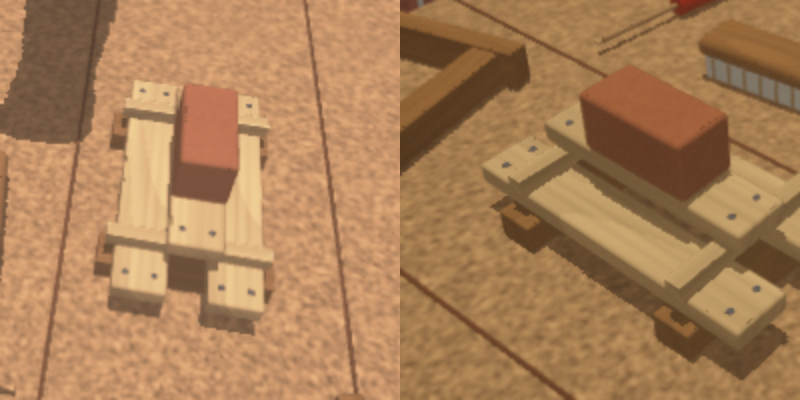

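The stack is complete. In the scene crop the brick (205,140) sits lengthwise on the middle of the short slat, which is centred on the two sticks over the bearers. The brush stands where it was.

```bash
python3 -c "from workcell import close_job; print(close_job())"
```

```text
the job is handed in; nothing more can be done
None
```

The stack is built as asked, in the order asked, and handed in at about 35 s of the 136 s allowed; no verdict came back, but the last pictures showed all of it in place, with a gap of about 36 mm between the long slats.

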